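Pack the rotary tool in its case and snap the lid shut

ROBOT

A 6-joint arm with a two-finger parallel gripper is mounted at the origin on a cart in front of the work surface, level with it; the furniture and walls round the work are solid. World frame = base frame: x ahead of the robot, y to its left, z up, the work surface at z = 0. Lengths are in m, angles in rad, forces in N, time in s.
With the tool pointing down it reaches from about 0.325 to 0.925 m from the base axis. Payload 3.1 kg.
Tool frame: the origin (TCP) lies at the very end of the fingers, on their centre line; the grasp point (between the pads) lies bot.pinch_z behind it (bot.pinch_z is the distance from the TCP to the grasp point, in m); z points along the fingers, y is the direction in which the jaws open and shut (so a half turn about z gives the same grasp; the last joint's range is limited). The gripper opens to 85 mm and grips with 20 to 120 N. Pads are 22 mm wide; open, the fingers measure 114 mm over their backs; the gripper's body (76 mm by 85 mm) begins 54 mm behind the grasp point. The pads swing forward as they close: fully open they stand 13 mm farther back than shut.
Start: joints at [1.023, 0.217, 1.613, -0, 1.311, -0.112], TCP at [0.264, 0.567, 0.231] pointing down, gripper open.
Joint ranges: [-2.75, 2.75], [-0.78, 2.1], [0.31, 2.55], [-1.13, 4.27], [0.13, 2.63], [-2.58, 2.58]. Speed limits (rad/s): [2.79, 2.79, 3.14, 3.14, 3.14, 3.14].

INTERFACE

Orientations are given as a 3x3 rotation matrix whose columns are the frame's x, y, z axes.
In Python, from plant import monitor, imaging, order, nets, bot gives the robot as it stands.
- The arm moves only by the tool step_arm, never from a script. Its argument "motion" is a list of rows, each a list of 6 numbers: the shift along the tool's x, y, z scaled (see below), then the turn, a rotation vector about the tool's x, y, z scaled (see below). A call has 1 to 12 rows; each row is the pose to reach, as a shift and turn from the pose commanded when the call began, along the tool's axes at that moment, turning the shorter way round; what a row does not reach only later rows make up. The controller multiplies each number of a shift by 100 mm and each number of a turn by 180 degrees. A row lasts 1/10 s, in which the tool goes at most 50 mm and 8.59 degrees, less where a joint would pass 70% of its speed; a pose out of reach is approached as far as the arm can. A call with a number of a shift or a turn outside -1 to 1 is refused whole. A call with a gripper value outside its range is refused whole. "hand" is the finger opening in mm, from 0 to 85.4, set as the call begins (left out, the last holds). The fingers move at their own pace and stop on an object; "force" is the grip in N (left out, the last holds). Time passes only in rows, so rows that repeat a pose let the fingers close. It gives the time, the measured TCP pose, the force and the opening at its end, in the units of the state.
- monitor.sense(): the state, without advancing time (a new reading comes with each control period).
- imaging.grab_frame(name): name is "side" or "top"; returns (picture, depth): 400x640x3 uint8, blue, green, red; 400x640 float32, m along the optical axis (not along the pixel's ray), 0 where there is no reading.
- imaging.get_calibration(name): a dict with "K" (3x3 intrinsics, pixels), "k1" (the pictures are not rectified: a ray, as slopes to the right and down, at radius r is drawn at 1 + k1 r^2 times it, then the intrinsics apply), "rvec" (rotation vector, rad) and "tvec" (3), from world to camera coordinates, as OpenCV has them. Camera axes: x right, y down, z forward; pixel columns grow to the right and rows downward; lengths in m; the calibration is good to about 2 mm. A picture is of the moment at which its call begins. get_calibration takes no time and is no camera call.
- order.job_done(): hands the job in, once; it reports no verdict.
Trained networks look in the newest picture that a camera, given by its name, has taken for a name from the list of things; names that differ only in an ending like _2 or _b are one class to them, and where a whole thing is asked for, a point or a joint stands for the part that bears it (a point fixed in the world has none). Each returns a list of dicts, best first, with "conf" (0 to 1); they miss things now and then, are a little off and sometimes report something else, mostly with a low value. They report only what shows in the picture. A call takes as long as a camera call.
- nets.spot_in(camera, label): "uv" ([column, row] in pixels, amid what is visible of it).
- nets.regions_of(camera, label): "region" (400x640 bool, what is visible of it) and "uv" ([column, row] in pixels, amid what is visible of it).
- nets.tip_of(camera, label): "uv" ([column, row] in pixels: a listed point, or the origin of a listed thing).
The state is a dict: "time_s": time; "qpos": joint angles; "qvel": joint speeds; "tau": joint torques, N m; "tool_pos": TCP position; "ee_rot": TCP orientation; "force": force on the tool from outside, world axes, zero at the start; "moment": the same for the moment, N m; "gripper_width": finger opening in m.
Only numpy, scipy, OpenCV 4.12 (cv2) and the standard library are available. Lean on these libraries where they do the work, as an engineer would, in place of code of your own. Each camera call takes 0.05 s, during which the arm holds its last target.

TASK

Draw the battery rotary tool out of its steel holster, lay it in its open carrying case, nose in the narrow slot, without letting it fall, then swing the case lid over and press it down until it snaps fully shut. Leave the other things on the bench where they are.

Things in the scene. Friction and masses are not known exactly. Their poses are not given: they have to be found in the camera images.
- rotary_tool: Black battery rotary tool, 199 mm long, loose, 0.18 to 0.31 kg, lying flat, z up. Origin: middle of length and width; underside 3 mm, top 42 mm above it. Long axis y: body (40 mm wide, straight sides) from y = -56 to its rear end at +100 mm, thin nose (10 mm) from -56 to -100 mm; weight centre near +20 mm. At the start it lies in the holster, rear 48 mm out.
- tool_rear (a point): Point on the tool, y = +78 mm, 25 mm above its origin: the middle of the rear end that sticks out of the holster at the start; grip it here from above, across the 40 mm width, to draw it out.
- tool_middle (a point): Point on the tool, y = +5 mm, 25 mm above its origin: the place to hold it across its width when laying it in the case. At the start it is hidden under the holster's roof, so the tool has to be set down on the bench and taken again here.
- holster: Dark sheet-steel sleeve fixed on the bench, open at both ends: 90 mm long (y), 54 mm wide, 54 mm high, inside 48 mm wide and 51 mm high, no floor (the tool slides on the bench), flanges 16 mm wide, 3 mm high along both sides. Origin: centre of its underside, z up. The tool comes out along -y and is clear after a straight pull of about 145 mm.
- holster_mouth (a point): Middle of the holster's mouth (y = -45 mm on it), at bench height: the end where the tool's rear sticks out. The bench in front of it is free, so the tool can be set down there.
- tool_case: Grey plastic case fixed on the bench, 112 (x) by 216 mm (y), walls 50 mm high, 4 mm thick; lid hinged on the far (+x) rim. Origin: centre of its underside, z up. Two pairs of black blocks inside, tops 44 mm above the bench: from y = -45 to -104 mm with a 50 mm slot for the tool's rear, from +63 to +104 mm with a 26 mm slot for its nose.
- case_floor (a point): Middle of the case's inner floor, 4 mm above the bench. The tool fits one way: its origin over this point, nose to the case's +y (tool y along case -y), about 4 mm to spare each way. Between the blocks (case y = -45 to +63 mm) the bay is 104 mm wide: only there is room for fingers beside the tool.
- case_lid (a joint): Lid angle, rad: 0 shut, 1.57 upright, 1.88 to 2.05 at the start (leaning back from the robot), stop 2.15. Stiff hinge: the lid stays where it is left; 2 to 4 N at the front edge moves it. At about 0.12 it meets a spring catch and stays there; a push of about 11 N (at most 15) near the front edge carries it over the catch at 0.06, and it snaps to 0 and is held.
- lid_hinge (a point): Point on the hinge axis of the lid, middle of its length, 50 mm above the bench; the axis runs along the case's y, 56 mm from the case's middle. The lid is 112 mm from hinge to front edge and 216 mm wide; its outer face lies 10 mm outside the axis plane. A 13 mm clasp ledge, 50 mm wide, with a 30 mm tongue stands out at the middle of the front edge.
- lid_press (a point): Point on the lid's outer face where to press: 98 mm from the hinge axis, middle of the width. Lid shut, it is 60 mm above the bench and looks up; lid open, it is on the side away from the robot, so the lid is swung over by pushing from behind.
- flux_pot: Bystander: small round pot with a black screw lid, 51 mm wide, 46 mm high, on the pale board behind the holster. Origin: centre of its underside.
- ring_clamp: Bystander: wooden ring clamp, 138 x 40 x 19 mm, lying on the pale board. Origin: centre of its underside.
- bench_block: Bystander: square steel block, 64 x 64 x 16 mm, on the bench right of the case. Origin: centre of its underside.
- jar_1: Bystander: clear jar with a dark lid, 70 mm wide, 86 mm high, at the left of the bench. Origin: centre of its underside.

How it is judged:
By the outcome, as a careful person would: the job done as asked, in the order asked, and still so for the second after the job is handed in, with the robot touching nothing.
It also fails if it takes over 62 s, if anything falls off the work surface, if the arm or the gripper's body presses on something with over 40 N, if the wrist force passes 120 N, or if a joint passes its speed limit or range.

## Working session

There is one attempt and no reset: what is moved stays moved. The work goes in short steps, Python scripts to look and compute and a tool call to move; the robot and the scene stay as the last step left them, time stands still between calls to the robot, and variables do not carry over. Pictures are saved under pics/ and viewed, and the job is handed in when it is done.

Besides the shell and the picture viewer there is one more tool, called after "Call:" as name(argument=value, ...), one argument or row to a line, values as JSON. step_arm: Moves the arm, as the interface text tells. Shifts and turns lie within -1 to 1; 1 stands for 100 mm of shift or 180 degrees of turn. Its arguments: {"type":"object","properties":{"motion":{"type":"array","items":{"type":"array","items":{"type":"number","minimum":-1,"maximum":1}}},"hand":{"type":"number"},"force":{"type":"number"}},"required":["motion"]}

```bash
ls; mkdir -p pics; python3 - <<'E'
from plant import monitor, imaging, order, nets, bot
import cv2
s=monitor.sense(); print({k:(v if not hasattr(v,'round') else v.round(3)) for k,v in s.items()}); print(bot.pinch_z)
for c in ("side","top"):
    im,d=imaging.grab_frame(c); cv2.imwrite(f"pics/{c}0.png",im); print(imaging.get_calibration(c))
E
```

```text
pics
{'time_s': 0.0, 'qpos': array([ 1.023,  0.218,  1.615,  0.   ,  1.311, -0.112]), 'qvel': array([-0.001,  0.002,  0.001, -0.   , -0.   , -0.   ]), 'tau': array([-1.0000e-03, -3.9685e+01, -3.0385e+01, -0.0000e+00,  1.0000e-02,
       -0.0000e+00]), 'tool_pos': array([0.263, 0.566, 0.23 ]), 'ee_rot': array([[-0.907,  0.422, -0.001],
       [ 0.422,  0.907, -0.002],
       [ 0.   , -0.002, -1.   ]]), 'force': array([-0.328,  0.338, -0.046]), 'moment': array([-0.007,  0.044,  0.001]), 'gripper_width': 0.08565562250952376}
0.0187
{'K': array([[491.98425869,   0.        , 323.71689923],
       [  0.        , 491.98425869, 205.36547903],
       [  0.        ,   0.        ,   1.        ]]), 'k1': -0.04737279408167046, 'rvec': array([ 2.15493356, -0.29080352,  0.14800934]), 'tvec': array([-0.52956602,  0.06445305,  1.30328261])}
{'K': array([[388.93273892,   0.        , 314.01125369],
       [  0.        , 388.93273892, 197.6780174 ],
       [  0.        ,   0.        ,   1.        ]]), 'k1': -0.07829329448354784, 'rvec': array([ 2.09780305, -2.12986215,  0.21775016]), 'tvec': array([-0.12535372,  0.54183466,  1.32329529])}
```

View pics/side0.png

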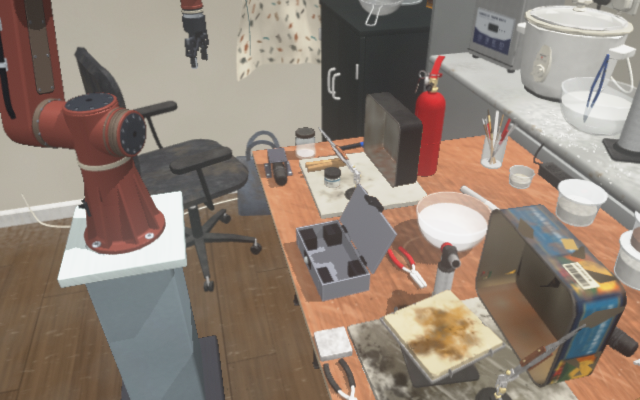

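View pics/top0.png

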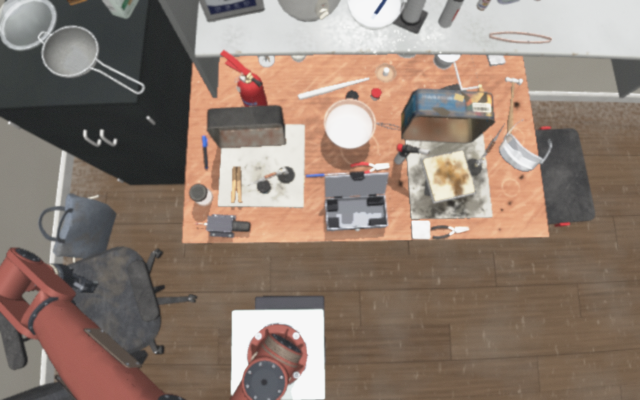

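The side view shows the holster at about (278,165), with the tool rear pointing right and down, and the open case at about (335,260). In the top view the holster is at (221,227), the tool rear at (243,227), and the case at (356,212) with its lid leaning away. Next I measure.

```bash
cat > h.py <<'E'
from plant import monitor, imaging, order, nets, bot
import cv2, numpy as np
def cal(c):
    k=imaging.get_calibration(c); R=cv2.Rodrigues(np.array(k['rvec'],float))[0]
    return k['K'],np.array([k['k1'],0,0,0,0.]),R,np.array(k['tvec'],float)
def rays(c,uv):
    K,D,R,t=cal(c); p=cv2.undistortPointsIter(np.array(uv,float).reshape(-1,1,2),K,D,None,None,(3,100,1e-10)).reshape(-1,2) if hasattr(cv2,'undistortPointsIter') else cv2.undistortPoints(np.array(uv,float).reshape(-1,1,2),K,D).reshape(-1,2)
    return np.c_[p,np.ones(len(p))],R,t
def dep(c,uv,d):
    r,R,t=rays(c,uv); return (r*np.array(d,float).reshape(-1,1)-t)@R
def atz(c,uv,z):
    r,R,t=rays(c,uv); o=-R.T@t; w=r@R; return o+w*((z-o[2])/w[:,2])[:,None]
def proj(c,P):
    K,D,R,t=cal(c); return cv2.projectPoints(np.array(P,float).reshape(-1,1,3),cv2.Rodrigues(R)[0],t,K,D)[0].reshape(-1,2)
def cloud(c,mask,d):
    v,u=np.nonzero(mask&(d>0)); return dep(c,np.c_[u,v],d[v,u])
E
python3 - <<'E'
from h import *
np.set_printoptions(suppress=True,precision=3)
F={}
for c in("side","top"):
    F[c]=imaging.grab_frame(c); np.savez(f"f0_{c}.npz",im=F[c][0],d=F[c][1])
out={}
for c in("side","top"):
    for l in("rotary_tool","holster","tool_case","case_lid","flux_pot","jar_1"):
        r=nets.regions_of(c,l)
        for x in r[:2]:
            P=cloud(c,x['region'],F[c][1]); print(c,l,round(x['conf'],2),np.round(x['uv']),x['region'].sum(),np.percentile(P,[2,50,98],axis=0).tolist() if len(P) else None)
        if r: out[c+l]=r[0]['region']
    for l,z in(("tool_rear",.028),("holster_mouth",0),("holster",0),("case_floor",.004),("lid_hinge",.05),("tool_case",0)):
        for x in nets.tip_of(c,l)[:1]: print(c,'tip',l,round(x['conf'],2),np.round(x['uv'],1),atz(c,[x['uv']],z))
np.savez("reg0.npz",**out)
print(monitor.sense()['time_s'])
E
```

```text
side rotary_tool 0.69 [278. 173.] 253 [[0.4277877018488855, 0.09360505315094299, 0.009251616834175174], [0.4430937404121269, 0.11616801445833197, 0.034483930640947805], [0.4616402315025761, 0.17881299434163217, 0.04195790517858835]]
side holster 0.67 [276. 158.] 398 [[0.41178822531024, 0.15410260221488326, 0.0017643740355045177], [0.44674051721003294, 0.19065817271321875, 0.05353282587938035], [0.48932869076838115, 0.24153778035789572, 0.05866204593523442]]
side tool_case 0.8 [347. 248.] 6781 [[0.42919219818984966, -0.3934597188317753, 0.0027057769187683396], [0.5316424171343881, -0.2904497740396253, 0.04607565125770505], [0.5966536151825111, -0.17800893951001695, 0.16060244354822842]]
side tool_case 0.46 [275. 172.] 257 [[0.4278166147773599, 0.09360719846559236, 0.01169631411400708], [0.4435913395683362, 0.11990224669756028, 0.034331409274694996], [0.4636963571790751, 0.17959674966062886, 0.041917207979245204]]
side case_lid 0.9 [364. 228.] 2812 [[0.5433700515413705, -0.3869883694363461, 0.017196130039850707], [0.5727788744940295, -0.29454585987362536, 0.10381730461236133], [0.60521
[... 2383 characters left out ...]
0.2654053598410602, 0.08302531124391196], [0.5857738771018846, 0.29902627362878165, 0.09028579016935678]]
top jar_1 0.54 [359. 182.] 1416 [[0.5448413492361007, -0.37960496307088887, 0.047465793164738944], [0.5750206998676808, -0.27494877245145133, 0.10450920513041022], [0.6044289758273453, -0.1751127100784046, 0.17342817212313438]]
top tip tool_rear 0.68 [244.7 224.5] [[0.451 0.116 0.028]]
top tip holster_mouth 0.96 [236.3 225.4] [[0.452 0.152 0.   ]]
top tip holster 0.87 [221.6 224.1] [[0.458 0.206 0.   ]]
top tip case_floor 0.84 [357.7 215.2] [[ 0.483 -0.292  0.004]]
top tip lid_hinge 0.41 [206.1 197.8] [[0.546 0.253 0.05 ]]
top tip tool_case 0.75 [354.4 215. ] [[ 0.484 -0.281  0.   ]]
1.4
```

```bash
python3 - <<'E'
from h import *
np.set_printoptions(suppress=True,precision=3)
for c in("side","top"):
    f=np.load(f"f0_{c}.npz"); P=cloud(c,np.ones((400,640),bool),f['d'])
    def rect(n,m):
        Q=P[m]; 
        if len(Q)<5: print(c,n,len(Q)); return
        Q2=(Q[:,:2]*1000).astype(np.float32); r=cv2.minAreaRect(Q2); print(c,n,len(Q),'med',np.median(Q,0),'ctr',np.array(r[0])/1000,'size',np.round(r[1],1),'ang',round(r[2],2),'lo',Q.min(0),'hi',Q.max(0))
        for ax in (0,1):  # edges by line
            pass
    x,y,z=P.T
    H=(x>.38)&(x<.53)&(y>.14)&(y<.29)
    rect('holsterroof',H&(z>.047)&(z<.065))
    T=(x>.38)&(x<.53)&(y>.06)&(y<.157)
    rect('toolrear',T&(z>.025)&(z<.05))
    rect('front region all', T&(z>.012)&(z<.09))
    C=(x>.40)&(x<.56)&(y>-.42)&(y<-.15)
    rect('case rim',C&(z>.046)&(z<.056)&(x<.54))
    rect('case all',C&(z>.02)&(z<.056)&(x<.54))
    L=(x>.535)&(x<.66)&(y>-.42)&(y<-.15)&(z>.06)&(z<.2)
    rect('lid',L)
    # lid plane x = a + b z + c y
    Q=P[L]; 
    for _ in range(3):
        A=np.c_[np.ones(len(Q)),Q[:,2]-.05,Q[:,1]+.283]; s=np.linalg.lstsq(A,Q[:,0],rcond=None)[0]; r=Q[:,0]-A@s; Q=Q[abs(r)<2.0*r.std()+1e-4]
    print('lid plane',s,'std',r.std(),'angle',np.pi/2+np.arctan(s[1]))
    im=f['im']
    if c=='top': cv2.imwrite('pics/top_z.png',np.hstack([cv2.resize(im[190:250,185:265],(400,300),interpolation=2),cv2.resize(im[165:240,310:410],(400,300),interpolation=2)]))
    else: cv2.imwrite('pics/side_z.png',np.hstack([cv2.resize(im[135:195,250:330],(400,300),interpolation=2),cv2.resize(im[185:305,285:445],(400,300),interpolation=2)]))
E
```

```text
side holsterroof 270 med [0.452 0.197 0.055] ctr [0.467 0.227] size [163.4  81.9] ang 61.32 lo [0.421 0.149 0.048] hi [0.53  0.286 0.064]
side toolrear 168 med [0.444 0.121 0.036] ctr [0.447 0.126] size [69.4 43.8] ang 79.65 lo [0.427 0.092 0.025] hi [0.475 0.156 0.05 ]
side front region all 297 med [0.45  0.114 0.031] ctr [0.475 0.109] size [ 96.4 108.9] ang 89.78 lo [0.421 0.06  0.012] hi [0.53  0.157 0.058]
side case rim 585 med [ 0.47  -0.286  0.049] ctr [ 0.485 -0.285] size [112.8 224.3] ang 1.43 lo [ 0.426 -0.399  0.046] hi [ 0.54  -0.172  0.056]
side case all 2156 med [ 0.48  -0.3    0.043] ctr [ 0.481 -0.286] size [117.6 226.3] ang 0.09 lo [ 0.422 -0.399  0.02 ] hi [ 0.54  -0.172  0.056]
side lid 2494 med [ 0.575 -0.296  0.11 ] ctr [ 0.576 -0.281] size [ 58.4 218.8] ang 2.16 lo [ 0.544 -0.391  0.06 ] hi [ 0.606 -0.171  0.181]
lid plane [ 0.545  0.487 -0.05 ] std 0.0014070151274263912 angle 2.023993713940185
top holsterroof 400 med [0.454 0.203 0.054] ctr [0.465 0.229] size [159.8  80.4] ang 63.86 lo [0.425 0.156 0.047] hi [0.53  0.286 0.062]
top toolrear 172 med [0.445 0.128 0.035] ctr [0.447 0.13 ] size [65.3 42.7] ang 73.29 lo [0.428 0.097 0.026] hi [0.476 0.157 0.045]
top front region all 255 med [0.452 0.124 0.033] ctr [0.478 0.109] size [ 95.7 101.4] ang 88.88 lo [0.428 0.06  0.012] hi [0.53  0.157 0.056]
top case rim 211 med [ 0.453 -0.234  0.048] ctr [ 0.483 -0.283] size [215.3 111.3] ang 89.25 lo [ 0.427 -0.39   0.046] hi [ 0.539 -0.175  0.056]
top case all 776 med [ 0.466 -0.277  0.043] ctr [ 0.482 -0.282] size [217.1 115.5] ang 89.97 lo [ 0.424 -0.39   0.02 ] hi [ 0.54  -0.173  0.056]
top lid 1253 med [ 0.577 -0.275  0.111] ctr [ 0.578 -0.278] size [ 59.6 213. ] ang 1.01 lo [ 0.547 -0.385  0.06 ] hi [ 0.608 -0.171  0.181]
lid plane [ 0.548  0.49  -0.05 ] std 0.001995130854543271 angle 2.026450782357721
```

View pics/top_z.png

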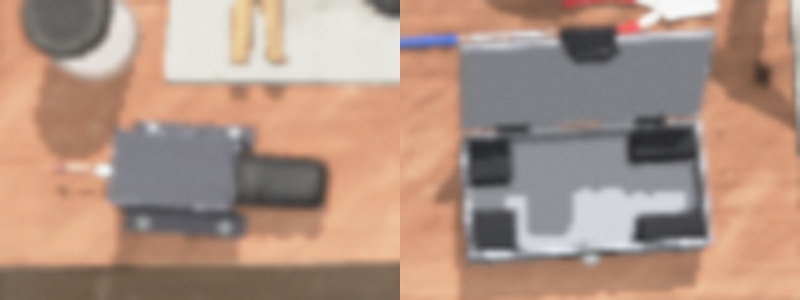

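View pics/side_z.png

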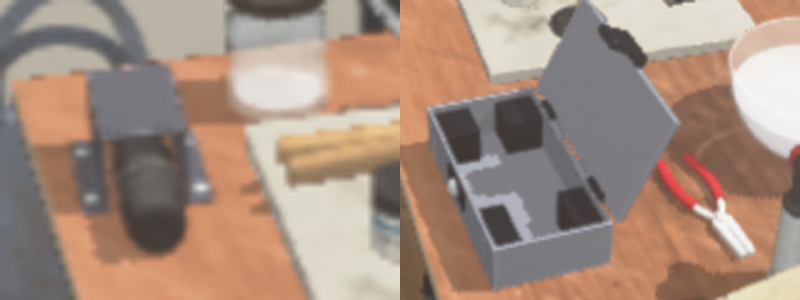

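```bash
cat > fit.py <<'E'
from h import *
from scipy.optimize import minimize
np.set_printoptions(suppress=True,precision=4)
# silhouette/height-map fit: compare measured points with a box model by soft plane membership
def polyfit(P,zlo,zhi,box,half,x0,pen=1.0):
    """find pose of rectangle (half sizes) : points with z in range should be inside, others (in box) outside"""
    x,y,z=P.T; B=(x>box[0])&(x<box[1])&(y>box[2])&(y<box[3]); Q=P[B]; s=np.where((Q[:,2]>zlo)&(Q[:,2]<zhi),1.,-1.)
    def cost(p,w=.0015):
        c,sn=np.cos(p[2]),np.sin(p[2]); d=Q[:,:2]-p[:2]; a=d[:,0]*c+d[:,1]*sn; b=-d[:,0]*sn+d[:,1]*c
        sd=np.minimum(half[0]-abs(a),half[1]-abs(b)); return -(s*np.tanh(sd/w)).mean()
    best=None
    for w in(.006,.003,.0015):
        r=[minimize(cost,np.array(x0)+np.array(o),args=(w,),method='Nelder-Mead',options=dict(xatol=1e-5,fatol=1e-7,initial_simplex=np.array(x0)+np.array(o)+np.array([[0,0,0],[.004,0,0],[0,.004,0],[0,0,.04]]))) for o in([0,0,0],[.003,-.003,.03],[-.003,.003,-.03])]
        r=min(r,key=lambda q:q.fun); x0=r.x
    return r.x,r.fun,len(Q)
E
python3 - <<'E'
from fit import *
for c in("side","top"):
    f=np.load(f"f0_{c}.npz"); P=cloud(c,np.ones((400,640),bool),f['d'])
    print(c,'holster',polyfit(P,.046,.064,(.40,.515,.135,.27),(.027,.045),(.455,.2,0)))
    # tool rear: length axis
    print(c,'toolyaw',polyfit(P,.022,.048,(.40,.50,.085,.150),(.02,.078),(.447,.097+.078,0)))
    x,y,z=P.T; m=(x>.40)&(x<.56)&(y>-.41)&(y<-.16)
    # case outer: all points above 2cm or inside
    print(c,'case',polyfit(P,.02,.2,(.39,.535,-.44,-.13),(.056,.108),(.483,-.283,.04)))
    Q=P[(x>.535)&(x<.66)&(y>-.44)&(y<-.13)&(z>.06)&(z<.2)]
    print('lid y ends', np.percentile(Q[:,1],[.5,99.5]))
    from collections import Counter
    # tool rear end & sides
    T=P[(x>.40)&(x<.50)&(y>.08)&(y<.145)&(z>.022)&(z<.048)]
    print('tool y',np.percentile(T[:,1],[0,2,5]),'x',np.percentile(T[:,0],[0,2,50,98,100]),'ztop',np.percentile(T[:,2],[80,95]))
    Rf=P[(x>.43)&(x<.475)&(y>.165)&(y<.235)&(z>.04)&(z<.07)]; print('roof z',np.median(Rf[:,2]))
    B=P[(x>.40)&(x<.50)&(y>-.1)&(y<.05)]; print('bench z',np.median(B[:,2]))
E
```

```text
side holster (array([ 0.4793,  0.4203, -1.8564]), np.float64(-0.6688144329896907), 1552)
side toolyaw (array([ 0.497 ,  0.3661, -0.8698]), np.float64(-0.6109134045077106), 843)
side case (array([ 0.4857, -0.2853,  0.0503]), np.float64(-0.3911487500261863), 5923)
lid y ends [-0.3888 -0.1737]
tool y [0.0921 0.0936 0.0942] x [0.426  0.4269 0.4434 0.4629 0.4649] ztop [0.0387 0.041 ]
roof z 0.05526115634975734
bench z -0.0013276388024602412
top holster (array([ 0.455 ,  0.2043, -0.0734]), np.float64(-0.8032075218134505), 1386)
top toolyaw (array([ 0.4533,  0.1789, -0.0844]), np.float64(-0.7699522817283431), 626)
top case (array([ 0.5946, -0.3023, -0.3245]), np.float64(-0.6853411407132376), 4110)
lid y ends [-0.3829 -0.1716]
tool y [0.0972 0.0992 0.0997] x [0.4278 0.4283 0.4449 0.4638 0.4646] ztop [0.0381 0.0411]
roof z 0.0538869633919061
bench z -0.0012316152448681268
```

```bash
cat > ov.py <<'E'
from h import *
def box(cx,cy,yaw,hx,hy,z0,z1):
    c,s=np.cos(yaw),np.sin(yaw); R=np.array([[c,-s],[s,c]])
    return [[(*(R@[a,b]+[cx,cy]),z) for a,b in((-hx,-hy),(hx,-hy),(hx,hy),(-hx,hy))] for z in(z0,z1)]
def overlay(img,c,rects,x0,y0,w,h,k,fn):
    im=cv2.resize(img[y0:y0+h,x0:x0+w],(w*k,h*k),interpolation=cv2.INTER_CUBIC)
    for r,col in rects:
        p=(proj(c,r)-[x0,y0]+.5)*k-.5
        cv2.polylines(im,[np.round(p*8).astype(np.int32)],True,col,1,cv2.LINE_AA,3)
    cv2.imwrite(fn,im)
E
python3 - <<'E'
from ov import *
H=box(.455,.2015,-.075,.027,.045,0,.054); 
T=box(.4515,.175,-.075,.02,.078,.003,.042)
C=box(.4835,-.283,.045,.056,.108,0,.05)
ci=box(.4835,-.283,.045,.052,.104,.004,.05)
rs=[(H[1],(0,255,0)),(T[1],(0,0,255)),(C[0],(255,0,0)),(C[1],(0,255,255)),(ci[0],(255,255,0))]
f=np.load("f0_top.npz")['im']; g=np.load("f0_side.npz")['im']
overlay(f,'top',rs,185,195,80,55,8,'pics/o1.png'); overlay(f,'top',rs,310,165,100,75,7,'pics/o2.png')
overlay(g,'side',rs,250,135,60,60,9,'pics/o3.png'); overlay(g,'side',rs,285,200,110,105,6,'pics/o4.png')
E
python3 -c "
import cv2,numpy as np
a=[cv2.imread(f'pics/o{i}.png') for i in(1,2,3,4)]
a=[cv2.resize(x,(400,300)) for x in a]
cv2.imwrite('pics/o.png',np.vstack([np.hstack(a[:2]),np.hstack(a[2:])]))"
```

```text
(no output)
```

View pics/o.png

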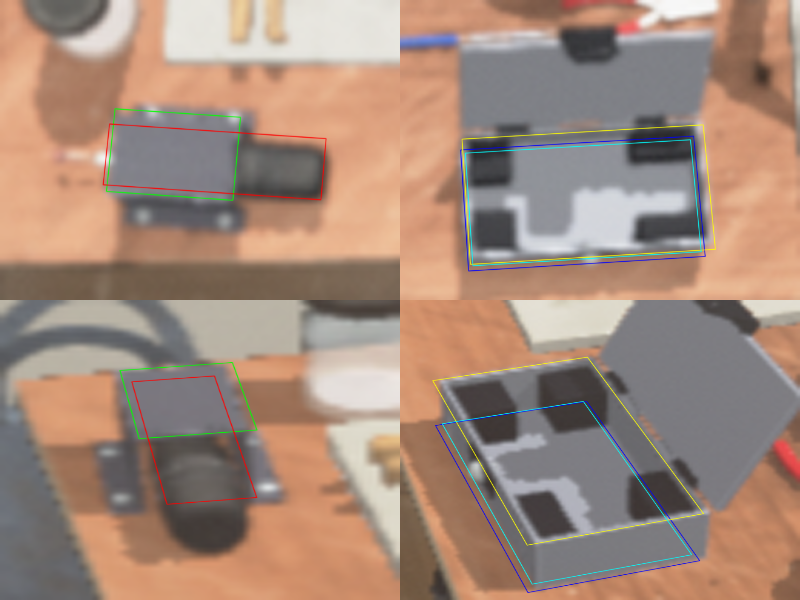

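View pics/o2.png

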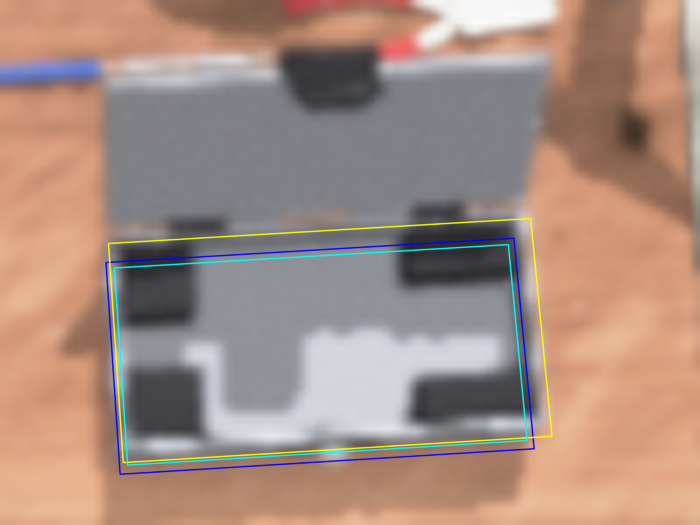

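View pics/o1.png

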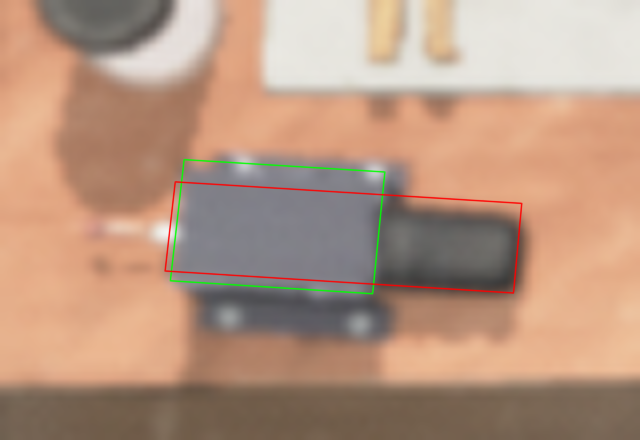

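```bash
cat > sil.py <<'E'
from ov import *
from scipy.optimize import minimize
def hull(c,pts,off,k,shape,acc):
    p=(proj(c,pts)-off+.5)*k-.5
    h=cv2.convexHull(np.round(p*16).astype(np.int32)); cv2.fillPoly(acc,[h],1.0,cv2.LINE_8,4)
def bpts(p,lo,hi):  # box in local coords -> world
    x,y,yaw=p; c,s=np.cos(yaw),np.sin(yaw)
    L=np.array([[a,b,d] for a in(lo[0],hi[0]) for b in(lo[1],hi[1]) for d in(lo[2],hi[2])])
    return np.c_[L[:,0]*c-L[:,1]*s+x,L[:,0]*s+L[:,1]*c+y,L[:,2]]
def case_parts(p):
    x,y,yaw,th=p; parts=[bpts((x,y,yaw),(-.056,-.108,0),(.056,.108,.05))]
    c,s=np.cos(th),np.sin(th); L=[]
    for r in(0,.112):
        for n in(0,.010):
            for b in(-.108,.108):  # shut: direction -x, outward +z
                L.append((.056-r*c+n*s, b, .05+r*s+n*c))
    L2=[]
    for r in(.112,.125):
        for n in(0,.010):
            for b in(-.025,.025): L2.append((.056-r*c+n*s,b,.05+r*s+n*c))
    cy,sy=np.cos(yaw),np.sin(yaw)
    for q in(L,L2):
        q=np.array(q); parts.append(np.c_[q[:,0]*cy-q[:,1]*sy+x,q[:,0]*sy+q[:,1]*cy+y,q[:,2]])
    return parts
def hol_parts(p):
    x,y,yaw,dx,dy,tyaw=p
    return [bpts((x,y,yaw),(-.027,-.045,0),(.027,.045,.054)),bpts((x,y,yaw),(-.043,-.045,0),(.043,.045,.003)),
      bpts((x+dx,y+dy,tyaw),(-.02,-.056,.006),(.02,.1,.042)) ]
def fit(c,img,roi,parts,x0,steps,wood,k=6,ign=None):
    x1,y1,w,h=roi; big=cv2.resize(img[y1:y1+h,x1:x1+w],(w*k,h*k),interpolation=cv2.INTER_CUBIC)
    m=wood(big).astype(np.float32); W=np.ones_like(m)
    if ign is not None: W=ign(c,(x1,y1),k,W)
    def cost(p):
        a=np.zeros_like(m)
        for q in parts(p): hull(c,q,(x1,y1),k,None,a)
        return (abs(cv2.GaussianBlur(a,(0,0),2)-m)*W).sum()/k/k
    m=cv2.GaussianBlur(m,(0,0),2)
    x=np.array(x0,float)
    for sc in(1,.5,.25):
        sim=np.vstack([x]+[x+np.eye(len(x))[i]*steps[i]*sc for i in range(len(x))])
        r=minimize(cost,x,method='Nelder-Mead',options=dict(initial_simplex=sim,maxiter=400,xatol=1e-5,fatol=1e-3)); x=r.x
    a=np.zeros_like(m)
    for q in parts(x): hull(c,q,(x1,y1),k,None,a)
    return x,r.fun,m,a,big
def nonwood(b):
    hsv=cv2.cvtColor(b,cv2.COLOR_BGR2HSV).astype(int); return (hsv[...,1]<85)
E
python3 - <<'E'
from sil import *
np.set_printoptions(suppress=True,precision=4)
out=[]
for c,rc in(('top',(318,168,78,70)),('side',(288,188,112,115))):
    im=np.load(f"f0_{c}.npz")['im']
    x,f,m,a,big=fit(c,im,rc,case_parts,(.4835,-.283,.045,2.02),(.005,.005,.03,.05),nonwood)
    print(c,'case',x,f); big[...,2]=np.maximum(big[...,2]*.5,m*255); big[...,1]=np.where(a>0,big[...,1]*.4+140,big[...,1]); out.append(cv2.resize(big,(400,300)))
for c,rc in(('top',(200,210,60,28)),('side',(258,144,40,46))):
    im=np.load(f"f0_{c}.npz")['im']
    x,f,m,a,big=fit(c,im,rc,lambda p:hol_parts((p[0],p[1],p[2],p[3],p[4],p[5]+np.pi)),(.453,.202,-.05,0,-.005,-.05),(.005,.005,.03,.003,.005,.03),nonwood)
    print(c,'hol',x,f); big[...,2]=np.maximum(big[...,2]*.5,m*255); big[...,1]=np.where(a>0,big[...,1]*.4+140,big[...,1]); out.append(cv2.resize(big,(400,300)))
cv2.imwrite('pics/sil.png',np.vstack([np.hstack(out[:2]),np.hstack(out[2:])]))
E
```

```text
top case [ 0.4872 -0.281   0.0392  2.0678] 199.09596252441406
side case [ 0.4881 -0.2814  0.0524  2.0243] 1614.3953857421875Traceback (most recent call last):
  File "<stdin>", line 10, in <module>
  File "sil.py", line 41, in fit
    r=minimize(cost,x,method='Nelder-Mead',options=dict(initial_simplex=sim,maxiter=400,xatol=1e-5,fatol=1e-3)); x=r.x
    res = _minimize_neldermead(fun, x0, args, callback, bounds=bounds,
                               **options)
    fxr = func(xr)
    fx = function(np.copy(x), *(wrapper_args + args))
  File "sil.py", line 35, in cost
    for q in parts(p): hull(c,q,(x1,y1),k,None,a)
                       ~~~~^^^^^^^^^^^^^^^^^^^^^^
  File "sil.py", line 4, in hull
    p=(proj(c,pts)-off+.5)*k-.5
       ~~~~^^^^^^^
  File "h.py", line 14, in proj
    K,D,R,t=cal(c); return cv2.projectPoints(np.array(P,float).reshape(-1,1,3),cv2.Rodrigues(R)[0],t,K,D)[0].reshape(-1,2)
            ~~~^^^
  File "h.py", line 4, in cal
    k=imaging.get_calibration(c); R=cv2.Rodrigues(np.array(k['rvec'],float))[0]
ValueError: time passes only in moves, steps and waits
```

```bash
sed -i 's/^def cal(c):/import functools\n@functools.lru_cache\ndef cal(c):/' h.py
cat > run1.py <<'E'
from sil import *
np.set_printoptions(suppress=True,precision=4)
reg=np.load('reg0.npz')
def run(pics,n,fn):
  out=[]
  def mk(region):
    def ign(c,o,k,W):
        r=cv2.dilate(region.astype(np.uint8),np.ones((9,9)))[o[1]:o[1]+W.shape[0]//k,o[0]:o[0]+W.shape[1]//k]
        return cv2.resize(r,W.shape[::-1],interpolation=0).astype(np.float32)
    return ign
  for c,rc in(('top',(318,168,78,70)),('side',(288,188,112,115))):
    im=np.load(f"f0_{c}.npz")['im']
    x,f,m,a,big=fit(c,im,rc,case_parts,(.4835,-.283,.045,2.02),(.005,.005,.03,.05),nonwood,ign=mk(reg[c+'tool_case']|reg[c+'case_lid']))
    print(c,'case',x,f); big[...,2]=np.maximum(big[...,2]*.5,m*255); big[...,1]=np.where(a>0,big[...,1]*.4+140,big[...,1]); out.append(cv2.resize(big,(400,300)))
  for c,rc in(('top',(200,210,60,28)),('side',(258,144,40,46))):
    im=np.load(f"f0_{c}.npz")['im']
    x,f,m,a,big=fit(c,im,rc,lambda p:hol_parts((p[0],p[1],p[2],p[3],p[4],p[5]+np.pi)),(.453,.202,-.05,0,-.005,-.05),(.005,.005,.03,.003,.005,.03),nonwood,ign=mk(reg[c+'holster']|reg[c+'rotary_tool']))
    print(c,'hol',x,'tool org',x[:2]+x[3:5],f); big[...,2]=np.maximum(big[...,2]*.5,m*255); big[...,1]=np.where(a>0,big[...,1]*.4+140,big[...,1]); out.append(cv2.resize(big,(400,300)))
  cv2.imwrite(fn,np.vstack([np.hstack(out[:2]),np.hstack(out[2:])]))
run(None,None,'pics/sil.png')
E
python3 run1.py
```

```text
top case [ 0.4872 -0.281   0.0392  2.0678] 193.77911376953125
side case [ 0.4881 -0.2814  0.0524  2.0243] 372.8411560058594
top hol [ 0.453   0.203  -0.0675 -0.0005 -0.0005 -0.0485] tool org [0.4525 0.2025] 78.43817901611328
side hol [ 0.4547  0.2166 -0.0759 -0.001  -0.0109 -0.0479] tool org [0.4537 0.2057] 148.0772247314453
```

View pics/sil.png

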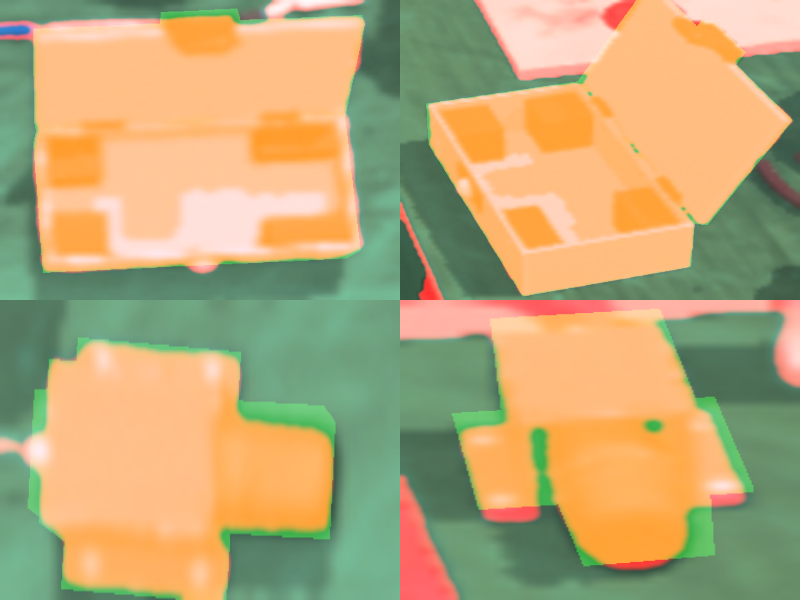

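The case fits agree between the two views: about (0.4877, -0.281), yaw 0.049, lid 2.03. The top view puts the holster at about (0.453, 0.202), yaw -0.07. The tool rear centre is near (0.446, 0.12). Next I check the space behind the lid and work out the first move.

```bash
cat > go.py <<'E'
from h import *
from scipy.spatial.transform import Rotation as Ro
np.set_printoptions(suppress=True,precision=4)
def Rdown(yang,half=0):
    # tool z down, y axis at angle yang in world
    y=np.array([np.cos(yang),np.sin(yang),0]); z=np.array([0,0,-1.]); return np.c_[np.cross(y,z),y,z]
def delta(p,R,p0=None,R0=None):
    s=monitor.sense(); p0=s['tool_pos'] if p0 is None else np.array(p0); R0=s['ee_rot'] if R0 is None else R0
    return np.r_[R0.T@(np.array(p)-p0)/.1, Ro.from_matrix(R0.T@R).as_rotvec()/np.pi]
def st():
    s=monitor.sense(); print('t',round(s['time_s'],2),'p',s['tool_pos'],'yang',np.arctan2(s['ee_rot'][1,1],s['ee_rot'][0,1]),'z',s['ee_rot'][:,2],'F',s['force'],'w',s['gripper_width']); return s
E
python3 - <<'E'
from go import *
for c in('top','side'):
    f=np.load(f"f0_{c}.npz"); P=cloud(c,np.ones((400,640),bool),f['d']); x,y,z=P.T
    for a in np.arange(.60,.80,.02):
        Q=P[(x>a)&(x<a+.02)&(y>-.36)&(y<-.20)&(z<.5)]; print(c,round(a,2),len(Q),np.percentile(Q[:,2],[50,98,100]) if len(Q) else '')
s=st(); print(s['ee_rot'])
print(delta((.446,.120,.13),Rdown(-.07)))
E
```

```text
top 0.6 48 [0.1556 0.1631 0.1639]
top 0.62 8 [0.0049 0.0124 0.0129]
top 0.64 164 [0.0007 0.0132 0.0145]
top 0.66 228 [0.001  0.0143 0.0159]
top 0.68 199 [0.     0.0108 0.0135]
top 0.7 224 [-0.0006  0.084   0.0928]
top 0.72 314 [0.0019 0.0875 0.0907]
top 0.74 271 [0.0507 0.0874 0.0911]
top 0.76 242 [0.0535 0.0844 0.0869]
top 0.78 226 [0.0544 0.0863 0.088 ]
top 0.8 219 [0.0539 0.0858 0.0884]
side 0.6 170 [0.0013 0.1627 0.1639]
side 0.62 222 [0.0016 0.0138 0.0147]
side 0.64 188 [0.0023 0.0129 0.0133]
side 0.66 290 [0.0025 0.0137 0.0147]
side 0.68 276 [0.0011 0.0101 0.013 ]
side 0.7 370 [0.0015 0.0881 0.0904]
side 0.72 630 [0.0271 0.0878 0.0902]
side 0.74 515 [0.0526 0.0873 0.0893]
side 0.76 298 [0.0564 0.0877 0.09  ]
side 0.78 334 [0.0556 0.086  0.0893]
side 0.8 381 [0.0552 0.0807 0.0888]
t 1.4 p [0.2638 0.5666 0.2313] yang 1.1349860663989408 z [-0.     -0.0001 -1.    ] F [-0.0381  0.9261  0.3248] w 0.08535183495092459
[[-0.9065  0.4221 -0.    ]
 [ 0.4221  0.9065 -0.0001]
 [-0.     -0.0001 -1.    ]]
[-3.5369 -3.2793  1.013  -0.      0.      0.3836]
```

Call:
step_arm(
  motion=[
    [-1,-0.93,0,0,0,0.14],
    [-1,-0.93,0,0,0,0.14],
    [-1,-0.93,0,0,0,0.14],
    [-1,-0.93,0,0,0,0.14],
  ],
  hand=80,
  force=60,
)

```text
time_s: 1.8
tool_pos: [0.3164, 0.4366, 0.2311]
ee_rot: [[-0.636, 0.771, 0.0], [0.771, 0.636, -0.002], [-0.002, -0.001, -1.0]]
force: [0.3, 0.6, 0.8]
gripper_width: 0.08
```

```bash
python3 -c "
from go import *
st(); print(delta((.446,.120,.13),Rdown(-.07)))"
```

```text
t 1.8 p [0.3164 0.4366 0.2311] yang 0.6896044663003666 z [ 0.0002 -0.0021 -1.    ] F [0.2535 0.6127 0.782 ] w 0.07997828463528434
[-3.2655 -1.0134  1.0179 -0.0001  0.0007  0.2418]
```

Call:
step_arm(
  motion=[
    [-1,-0.31,0.1,0,0,0.14],
    [-1,-0.31,0.1,0,0,0.14],
    [-1,-0.31,0.1,0,0,0.14],
    [-1,-0.31,0.1,0,0,0.14],
  ],
)

```text
time_s: 2.2
tool_pos: [0.356, 0.3427, 0.2213]
ee_rot: [[-0.251, 0.968, -0.0], [0.968, 0.251, 0.0], [0.0, 0.0, -1.0]]
force: [0.1, 0.9, -0.0]
gripper_width: 0.0797
```

```bash
python3 -c "
from go import *
st(); print(delta((.446,.120,.13),Rdown(-.07)))"
```

```text
t 2.2 p [0.356  0.3427 0.2213] yang 0.2538735710926497 z [-0.      0.0005 -1.    ] F [ 0.1443  0.8732 -0.0008] w 0.07968423624682881
[-2.3826  0.3118  0.9122  0.     -0.0002  0.1031]
```

Call:
step_arm(
  motion=[
    [-1,0.13,0.1,0,0,0.103],
    [-1,0.13,0.1,0,0,0.103],
    [-1,0.13,0.1,0,0,0.103],
    [-1,0.13,0.1,0,0,0.103],
  ],
)

```text
time_s: 2.6
tool_pos: [0.3937, 0.2505, 0.2116]
ee_rot: [[0.066, 0.998, 0.0], [0.998, -0.066, 0.001], [0.001, 0.0, -1.0]]
force: [-0.3, -0.1, 0.3]
gripper_width: 0.0801
```

```bash
python3 -c "
from go import *
st(); print(delta((.446,.120,.13),Rdown(-.07)))"
```

```text
t 2.6 p [0.3937 0.2505 0.2116] yang -0.06634453709733044 z [ 0.0001  0.0013 -1.    ] F [-0.2576 -0.0967  0.3231] w 0.08009218601542203
[-1.268   0.6084  0.8141  0.     -0.0004  0.0012]
```

Call:
step_arm(
  motion=[
    [-1,0.5,0.7,0,0,0],
    [-1,0.5,0.7,0,0,0],
    [-1,0.5,0.7,0,0,0],
    [-1,0.5,0.7,0,0,0],
  ],
)

```text
time_s: 3.0
tool_pos: [0.4353, 0.1463, 0.1389]
ee_rot: [[0.066, 0.998, -0.005], [0.998, -0.066, -0.001], [-0.001, -0.004, -1.0]]
force: [0.4, 1.4, -1.3]
gripper_width: 0.0801
```

```bash
python3 - <<'E'
from go import *
st(); print(delta((.446,.120,.010),Rdown(-.07)))
from ov import *
im,d=imaging.grab_frame('top'); im2,d2=imaging.grab_frame('side')
def z(i,x,y,w,h): return cv2.resize(i[y:y+h,x:x+w],(400,300),interpolation=2)
cv2.imwrite('pics/a1.png',np.hstack([z(im,190,190,80,60),z(im2,245,125,72,72*3//4)]))
E
```

```text
t 3.0 p [0.4353 0.1463 0.1389] yang -0.0663271569487184 z [-0.0045 -0.0008 -1.    ] F [ 0.3697  1.3557 -1.2881] w 0.08011814398012626
[-0.2534  0.13    1.289  -0.0014  0.0004  0.0012]
```

View pics/a1.png

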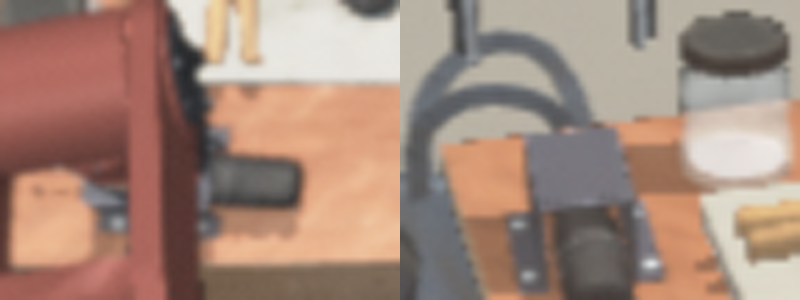

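The fingers are above the holster, and the tool rear is free to the right of it in the top view, near (243,227). I go over and down.

Call:
step_arm(
  motion=[
    [-0.25,0.13,0.3,0,0,0],
    [-0.25,0.13,0.6,0,0,0],
    [-0.25,0.13,0.8,0,0,0],
    [-0.25,0.13,0.8,0,0,0],
  ],
)

```text
time_s: 3.5
tool_pos: [0.4455, 0.1227, 0.0596]
ee_rot: [[0.065, 0.998, -0.005], [0.998, -0.065, 0.0], [-0.0, -0.005, -1.0]]
force: [-0.0, -0.4, 0.1]
gripper_width: 0.0799
```

```bash
python3 -c "
from go import *
st(); print(delta((.446,.120,.010),Rdown(-.07)))"
```

```text
t 3.5 p [0.4455 0.1227 0.0596] yang -0.06461305743014403 z [-0.0047  0.0002 -1.    ] F [-0.0088 -0.3589  0.0759] w 0.07986086857874027
[-0.0263  0.0095  0.496  -0.0015  0.      0.0017]
```

Call:
step_arm(
  motion=[
    [-0.02,0.01,0.3,-0.0015,0,0],
    [-0.02,0.01,0.49,-0.0015,0,0.001],
    [-0.02,0.01,0.49,-0.0015,0,0.001],
    [-0.02,0.01,0.49,-0.0015,0,0.001],
  ],
)

```text
time_s: 3.9
tool_pos: [0.4497, 0.1201, 0.0138]
ee_rot: [[0.069, 0.998, 0.007], [0.998, -0.069, 0.0], [0.001, 0.007, -1.0]]
force: [0.7, -1.0, 0.0]
gripper_width: 0.0803
```

```bash
python3 -c "
from go import *
st()"
```

```text
t 3.9 p [0.4497 0.1201 0.0138] yang -0.06922389532276416 z [ 0.0068  0.0002 -1.    ] F [ 0.674  -0.9794  0.021 ] w 0.08029933613644823
```

Call:
step_arm(
  motion=[
    [0,0,0,0,0,0],
    [0,0,0,0,0,0],
    [0,0,0,0,0,0],
    [0,0,0,0,0,0],
    [0,0,0,0,0,0],
    [0,0,0,0,0,0],
    [0,0,0,0,0,0],
    [0,0,0,0,0,0],
  ],
  hand=25,
  force=50,
)

```text
time_s: 4.7
tool_pos: [0.4496, 0.1191, 0.0137]
ee_rot: [[0.071, 0.997, 0.007], [0.997, -0.071, 0.0], [0.001, 0.007, -1.0]]
force: [-1.9, 1.1, 5.5]
gripper_width: 0.0383
```

```bash
python3 -c "
from go import *
st()
import cv2
im,d=imaging.grab_frame('side'); cv2.imwrite('pics/a2.png',cv2.resize(im[110:200,230:350],(800,600),interpolation=2))"
```

```text
t 4.7 p [0.4496 0.1191 0.0137] yang -0.0712516006130349 z [ 0.0066  0.0001 -1.    ] F [-1.9124  1.0582  5.5038] w 0.0382767859518519
```

View pics/a2.png

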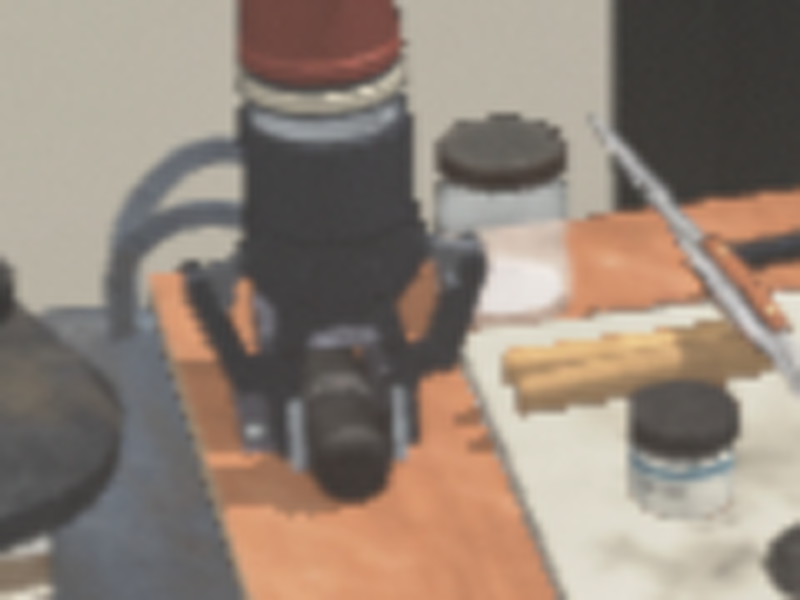

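The pads are on both sides of the tool rear with an opening of 38 mm. I pull it straight out.

Call:
step_arm(
  motion=[
    [-0.15,0,-0.01,0,0,0],
    [-0.35,0,-0.01,0,0,0],
    [-0.55,0,-0.01,0,0,0],
    [-0.75,0,-0.01,0,0,0],
    [-0.9,0,-0.01,0,0,0],
    [-0.9,0,-0.01,0,0,0],
  ],
)

```text
time_s: 5.35
tool_pos: [0.4424, 0.0276, 0.0137]
ee_rot: [[0.073, 0.997, 0.006], [0.997, -0.073, -0.001], [-0.001, 0.006, -1.0]]
force: [0.7, -2.3, 1.2]
gripper_width: 0.0382
```

```bash
python3 -c "
from go import *
st()
import cv2
im,d=imaging.grab_frame('side'); cv2.imwrite('pics/a3.png',cv2.resize(im[110:200,230:350],(800,600),interpolation=2))"
```

```text
t 5.35 p [0.4424 0.0276 0.0137] yang -0.07334988442471715 z [ 0.0055 -0.0014 -1.    ] F [ 0.6992 -2.3408  1.1608] w 0.03816865466071729
```

View pics/a3.png

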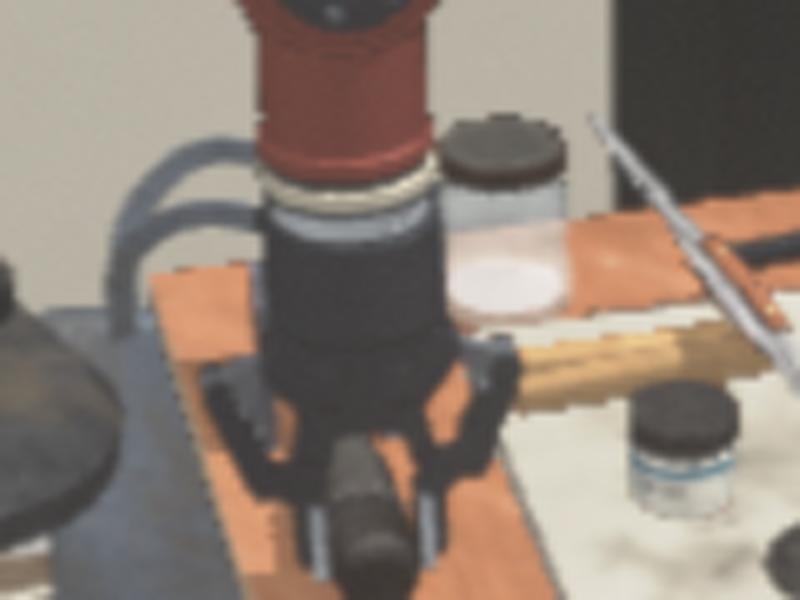

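The tool is following. I pull another 80 mm.

Call:
step_arm(
  motion=[
    [-0.15,0,0,0,0,0],
    [-0.35,0,0,0,0,0],
    [-0.55,0,0,0,0,0],
    [-0.7,0,0,0,0,0],
    [-0.8,0,0,0,0,0],
    [-0.8,0,0,0,0,0],
    [-0.8,0,0.02,0,0,0],
  ],
)

```text
time_s: 6.1
tool_pos: [0.4371, -0.0515, 0.0136]
ee_rot: [[0.07, 0.998, 0.003], [0.998, -0.07, -0.002], [-0.002, 0.003, -1.0]]
force: [-11.5, -2.3, 37.2]
gripper_width: 0.0379
```

```bash
python3 -c "
from go import *
st()
import cv2
im,d=imaging.grab_frame('side');im2,d=imaging.grab_frame('top')
cv2.imwrite('pics/a4.png',np.hstack([cv2.resize(im[130:220,240:360],(400,300),interpolation=2),cv2.resize(im2[175:250,200:300],(400,300),interpolation=2)]))"
```

```text
t 6.1 p [ 0.4371 -0.0515  0.0136] yang -0.07025464508177853 z [ 0.0033 -0.0022 -1.    ] F [-11.5498  -2.2904  37.1563] w 0.03785573782392129
```

View pics/a4.png

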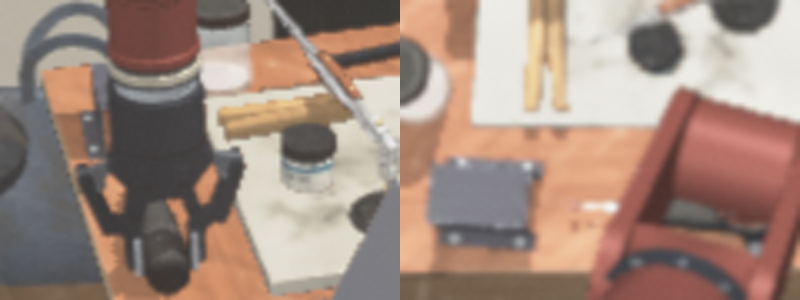

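The nose tip (top view, about (345,226)) is clear of the holster mouth. Lowering 2 mm made 37 N, so contact is stiff. I ease that off, release and lift.

Call:
step_arm(
  motion=[
    [0,0,-0.02,0,0,0],
    [0,0,-0.02,0,0,0],
  ],
)

```text
time_s: 6.4
tool_pos: [0.4367, -0.0503, 0.0137]
ee_rot: [[0.071, 0.997, 0.005], [0.997, -0.071, -0.001], [-0.0, 0.005, -1.0]]
force: [-2.5, -0.6, 5.6]
gripper_width: 0.0383
```

Call:
step_arm(
  motion=[
    [0,0,0,0,0,0],
    [0,0,0,0,0,0],
    [0,0,0,0,0,0],
    [0,0,0,0,0,0],
    [0,0,0,0,0,0],
    [0,0,-0.4,0,0,0],
    [0,0,-0.9,0,0,0],
    [0,0,-0.9,0,0,0],
  ],
  hand=75,
)

```text
time_s: 7.2
tool_pos: [0.4419, -0.0523, 0.1101]
ee_rot: [[0.071, 0.997, 0.019], [0.997, -0.071, -0.004], [-0.003, 0.019, -1.0]]
force: [0.8, -0.6, 0.5]
gripper_width: 0.0749
```

```bash
python3 - <<'E'
from go import *
st()
im,d=imaging.grab_frame('side');im2,d2=imaging.grab_frame('top')
cv2.imwrite('pics/a5.png',np.hstack([cv2.resize(im[130:220,240:360],(400,300),interpolation=2),cv2.resize(im2[175:250,200:300],(400,300),interpolation=2)]))
np.savez('f5.npz',im=im,d=d)
for c,D in(('side',d),('top',d2)):
    for x in nets.regions_of(c,'rotary_tool')[:2]:
        P=cloud(c,x['region'],D); print(c,x['conf'],x['uv'],x['region'].sum(),np.percentile(P,[2,50,98],axis=0)); 
        Q=P[(P[:,2]>.015)&(P[:,2]<.05)]
        if len(Q)>10: print(cv2.minAreaRect((Q[:,:2]*1000).astype(np.float32)))
E
```

```text
t 7.2 p [ 0.4419 -0.0523  0.1101] yang -0.07129241806933738 z [ 0.0189 -0.0042 -0.9998] F [ 0.84   -0.6241  0.512 ] w 0.07494133366894648
top 0.73 [270.6, 227.1] 173 [[ 0.4227 -0.0116 -0.001 ]
 [ 0.436   0.0242  0.0335]
 [ 0.4555  0.055   0.0419]]
((439.9644775390625, 20.080123901367188), (71.6095962524414, 31.54292869567871), 85.03211975097656)
```

View pics/a5.png

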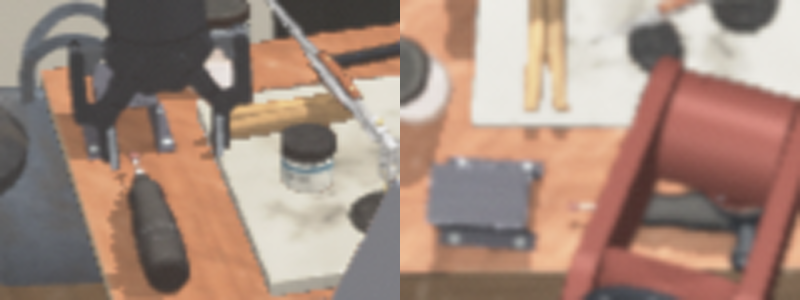

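```bash
python3 - <<'E'
from go import *
st()
f=np.load('f5.npz'); P=cloud('side',np.ones((400,640),bool),f['d']); x,y,z=P.T
B=(x>.40)&(x<.48)&(y>-.1)&(y<.11)&(z>.012)&(z<.05); Q=P[B]; print(len(Q))
for a in np.arange(-.09,.11,.015):
    q=Q[(Q[:,1]>a)&(Q[:,1]<a+.015)]
    if len(q)>3: print(round(a+.0075,3),len(q),'x',np.percentile(q[:,0],[3,50,97]),'ztop',np.percentile(q[:,2],97))
for l in('rotary_tool','tool_middle','tool_rear'):
    for q in nets.tip_of('side',l)[:1]: print(l,q['conf'],q['uv'],atz('side',[q['uv']],.0 if l=='rotary_tool' else .025))
E
```

```text
t 7.4 p [ 0.4348 -0.0504  0.1022] yang -0.07145657150484895 z [ 0.0025  0.0003 -1.    ] F [-0.3675 -0.0616 -1.4058] w 0.07515613683330691
431
-0.082 9 x [0.4261 0.4369 0.4472] ztop 0.03763020458757693
-0.068 114 x [0.4182 0.4351 0.4517] ztop 0.03959891956635635
-0.052 49 x [0.418  0.433  0.4521] ztop 0.041817910339809465
-0.038 48 x [0.4178 0.4329 0.4535] ztop 0.041241228029393985
-0.022 44 x [0.419  0.4351 0.4557] ztop 0.04323656752467975
-0.008 37 x [0.4196 0.4363 0.4527] ztop 0.04251387165276133
0.008 35 x [0.4208 0.4342 0.4543] ztop 0.040683825131550846
0.022 22 x [0.4237 0.4373 0.4522] ztop 0.038541112748760716
0.038 32 x [0.4249 0.4361 0.4544] ztop 0.03779503595655442
0.053 25 x [0.4251 0.4384 0.4537] ztop 0.03868834559369742
0.068 5 x [0.4359 0.4411 0.4472] ztop 0.03206303044425656
0.082 7 x [0.4349 0.4402 0.4461] ztop 0.029035654756495232
0.098 4 x [0.4398 0.4423 0.444 ] ztop 0.024773958759226732
rotary_tool 0.92 [285.1, 198.7] [[0.4415 0.0309 0.    ]]
tool_middle 0.91 [286.9, 194.2] [[0.4447 0.0149 0.025 ]]
tool_rear 0.94 [287.4, 208.8] [[ 0.4312 -0.0568  0.025 ]]
```

```bash
python3 - <<'E'
from go import *
f=np.load('f5.npz'); im=f['im']
cv2.imwrite('pics/a6.png',cv2.resize(im[165:225,255:315],(600,600),interpolation=2))
for uv,z in(((280.5,177.4),.02),):
    print(atz('side',[uv],z))
# predicted outline of tool with origin o
for oy in(.015,.020,.025):
    yaw=np.pi-.071; o=np.array([.4375,oy])
    ax=np.array([-np.sin(yaw),np.cos(yaw)]) 
    for t,z in((-.1,.022),(.1,.022),(.1,.003),(-.056,.022)): print(oy,t,proj('side',[[*(o+ax*t),z]]))
E
```

```text
[[0.4463 0.1188 0.02  ]]
0.015 -0.1 [[280.1608 177.5739]]
0.015 0.1 [[289.2848 215.5004]]
0.015 0.1 [[289.5917 221.2326]]
0.015 -0.056 [[281.9898 185.184 ]]
0.02 -0.1 [[279.8421 176.7468]]
0.02 0.1 [[288.8986 214.4564]]
0.02 0.1 [[289.2077 220.1799]]
0.02 -0.056 [[281.658  184.3152]]
0.025 -0.1 [[279.5251 175.9241]]
0.025 0.1 [[288.5148 213.4188]]
0.025 0.1 [[288.8259 219.1336]]
0.025 -0.056 [[281.3281 183.4513]]
```

View pics/a6.png

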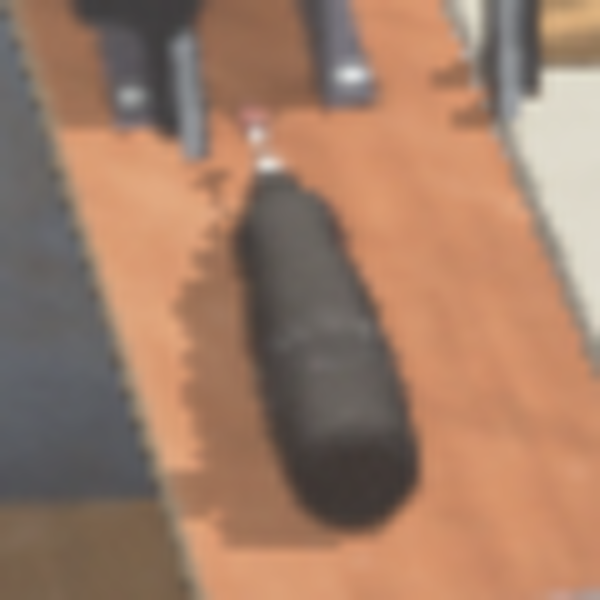

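Tool in the side view: nose tip at about (280.3,176.2), rear bottom at about (290,217.8). That puts the origin at y≈0.0205. I regrip at the middle.

```bash
python3 -c "
from go import *
st(); print(delta((.4385,.0155,.075),Rdown(-.06))); print(delta((.4385,.0155,.0135),Rdown(-.06)))"
```

```text
t 7.55 p [ 0.4343 -0.0502  0.1015] yang -0.07145598161654966 z [ 0.0009  0.0007 -1.    ] F [ 0.2953 -0.1042  1.3352] w 0.07462049086630108
[ 0.6584 -0.0055  0.2651  0.0003 -0.0002 -0.0036]
[ 0.6579 -0.006   0.8801  0.0003 -0.0002 -0.0036]
```

Call:
step_arm(
  motion=[
    [0.4,0,0,0,0,-0.003],
    [0.66,0,0.2,0,0,-0.003],
    [0.66,0,0.5,0,0,-0.003],
    [0.66,0,0.75,0,0,-0.003],
    [0.66,0,0.87,0,0,-0.003],
    [0.66,0,0.88,0,0,-0.003],
    [0.66,0,0.88,0,0,-0.003],
    [0.66,0,0.88,0,0,-0.003],
  ],
)

```text
time_s: 8.35
tool_pos: [0.4423, 0.0148, 0.0163]
ee_rot: [[0.062, 0.998, 0.007], [0.998, -0.062, -0.001], [-0.0, 0.007, -1.0]]
force: [0.9, 0.4, -0.6]
gripper_width: 0.0751
```

```bash
python3 -c "
from go import *
st()"
```

```text
t 8.35 p [0.4423 0.0148 0.0163] yang -0.06236227046351407 z [ 0.0069 -0.0006 -1.    ] F [ 0.9357  0.3619 -0.5684] w 0.07511283658295768
```

Call:
step_arm(
  motion=[
    [0,-0.02,0.02,0,0,0],
    [0,-0.02,0.02,0,0,0],
    [0,-0.02,0.02,0,0,0],
    [0,-0.02,0.02,0,0,0],
    [0,-0.02,0.02,0,0,0],
    [0,-0.02,0.02,0,0,0],
    [0,-0.02,0.02,0,0,0],
    [0,-0.02,0.02,0,0,0],
  ],
  hand=25,
  force=80,
)

```text
time_s: 9.15
tool_pos: [0.44, 0.0151, 0.0142]
ee_rot: [[0.062, 0.998, 0.006], [0.998, -0.062, -0.001], [-0.0, 0.006, -1.0]]
force: [-1.4, 0.9, 7.0]
gripper_width: 0.0376
```

```bash
python3 -c "
from go import *
s=st();print(s['moment'])
im,d=imaging.grab_frame('side'); np.savez('f7.npz',im=im,d=d); cv2.imwrite('pics/a7.png',cv2.resize(im[140:230,240:360],(800,600),interpolation=2))"
```

```text
t 9.15 p [0.44   0.0151 0.0142] yang -0.061816110665651625 z [ 0.0061 -0.0006 -1.    ] F [-1.3635  0.8853  6.9758] w 0.03762969491330321
[0.0111 0.2617 0.0101]
```

View pics/a7.png

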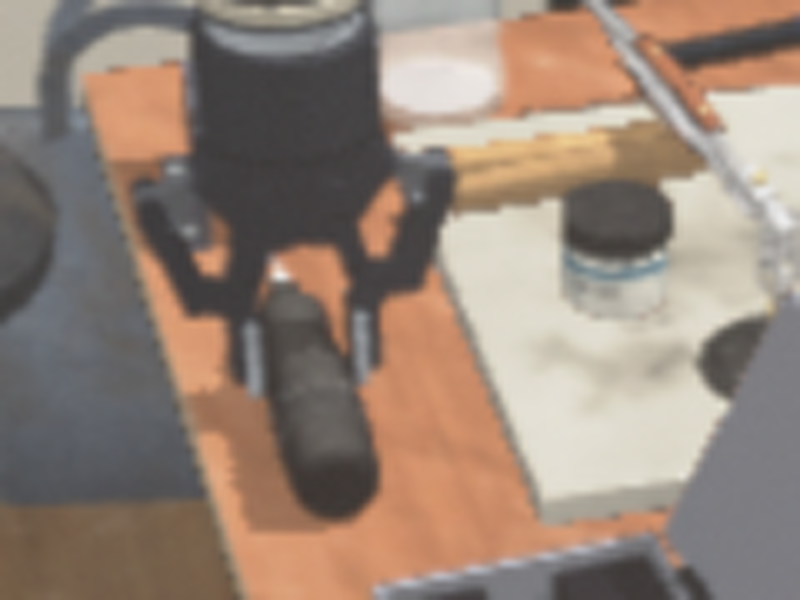

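Gripped at 37.6 mm with the tool unmoved. I lift it.

Call:
step_arm(
  motion=[
    [0,0,-0.15,0,0,0],
    [0,0,-0.45,0,0,0],
    [0,0,-0.8,0,0,0],
    [0,0,-1,0,0,0],
    [0,0,-1,0,0,0],
    [0,0,-1,0,0,0],
  ],
)

```text
time_s: 9.8
tool_pos: [0.4378, 0.0154, 0.1124]
ee_rot: [[0.062, 0.998, 0.004], [0.998, -0.062, -0.0], [0.0, 0.004, -1.0]]
force: [0.2, -0.9, -3.6]
gripper_width: 0.0375
```

```bash
python3 -c "
from go import *
s=st();print(s['moment'])
im,d=imaging.grab_frame('side'); cv2.imwrite('pics/a8.png',cv2.resize(im[110:215,240:380],(800,600),interpolation=2))
print(delta((.4877,-.2866,.115),Rdown(.049)))"
```

```text
t 9.8 p [0.4378 0.0154 0.1124] yang -0.06204265218124523 z [ 0.0036 -0.0002 -1.    ] F [ 0.249  -0.9016 -3.5569] w 0.03753264930611534
[0.0748 0.0261 0.0412]
[-2.9839  0.6942 -0.0346  0.0004 -0.     -0.0353]
```

View pics/a8.png

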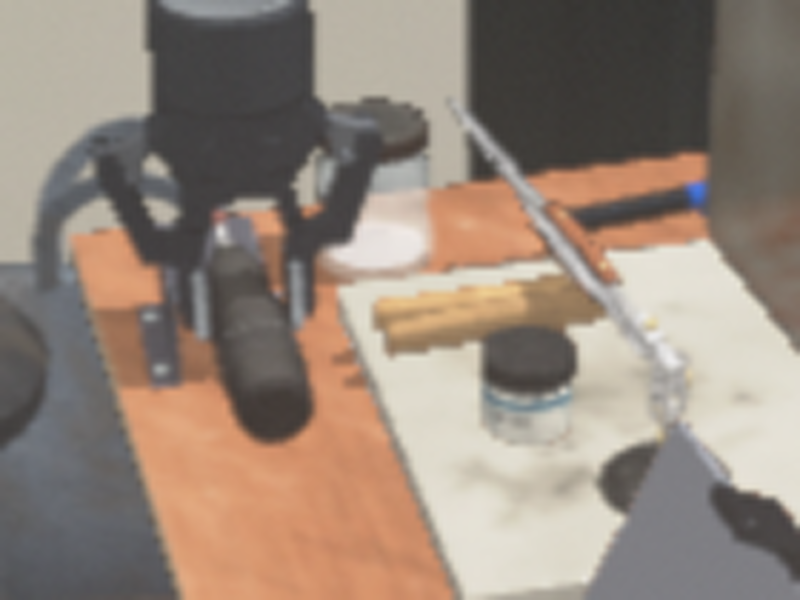

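Call:
step_arm(
  motion=[
    [-0.2,0.05,0,0,0,-0.006],
    [-0.55,0.13,0,0,0,-0.012],
    [-0.9,0.21,0,0,0,-0.012],
    [-1,0.23,0,0,0,-0.012],
  ],
)

```text
time_s: 10.25
tool_pos: [0.4545, -0.0881, 0.1114]
ee_rot: [[0.027, 1.0, 0.002], [1.0, -0.027, -0.0], [-0.0, 0.002, -1.0]]
force: [0.4, -0.1, -2.4]
gripper_width: 0.0378
```

Call:
step_arm(
  motion=[
    [-0.35,0.07,0,0,0,-0.006],
    [-0.7,0.15,0,0,0,-0.012],
    [-1,0.22,0,0,0,-0.012],
    [-1,0.22,0,0,0,-0.012],
  ],
)

```text
time_s: 10.65
tool_pos: [0.475, -0.1891, 0.1121]
ee_rot: [[-0.01, 1.0, 0.004], [1.0, 0.01, -0.001], [-0.001, 0.004, -1.0]]
force: [0.5, 0.6, -2.8]
gripper_width: 0.0376
```

```bash
python3 -c "
from go import *
s=st()
print(delta((.4877,-.2866,.115),Rdown(.049)))"
```

```text
t 10.65 p [ 0.475  -0.1891  0.1121] yang 0.010067195360148324 z [ 0.0037 -0.0008 -1.    ] F [ 0.5042  0.5874 -2.7722] w 0.037649253658482006
[-0.9763  0.1175 -0.0278  0.0012  0.0003 -0.0124]
```

Call:
step_arm(
  motion=[
    [-0.35,0.04,0,0,0,-0.006],
    [-0.7,0.09,0,0.001,0,-0.0124],
    [-0.96,0.12,0,0.001,0,-0.0124],
    [-0.96,0.12,0,0.001,0,-0.0124],
    [-0.96,0.12,0,0.001,0,-0.0124],
    [-0.96,0.12,0,0.001,0,-0.0124],
  ],
)

```text
time_s: 11.25
tool_pos: [0.4871, -0.28, 0.112]
ee_rot: [[-0.053, 0.999, -0.001], [0.999, 0.053, 0.002], [0.003, -0.001, -1.0]]
force: [0.8, 0.8, -3.0]
gripper_width: 0.0373
```

```bash
python3 - <<'E'
from go import *
s=st()
print(delta((.4877,-.2866,.115),Rdown(.049)))
im,d=imaging.grab_frame('side');im2,d2=imaging.grab_frame('top'); np.savez('f9.npz',s=im,sd=d,t=im2,td=d2)
cv2.imwrite('pics/a9.png',np.hstack([cv2.resize(im[190:310,280:420],(420,360),interpolation=2),cv2.resize(im2[165:240,310:390],(380,360),interpolation=2)]))
E
```

```text
t 11.25 p [ 0.4871 -0.28    0.112 ] yang 0.05316702578870302 z [-0.0013  0.0025 -1.    ] F [ 0.8212  0.7521 -3.0086] w 0.037322752092671864
[-0.0658  0.0024 -0.03   -0.0004 -0.0008  0.0013]
```

View pics/a9.png

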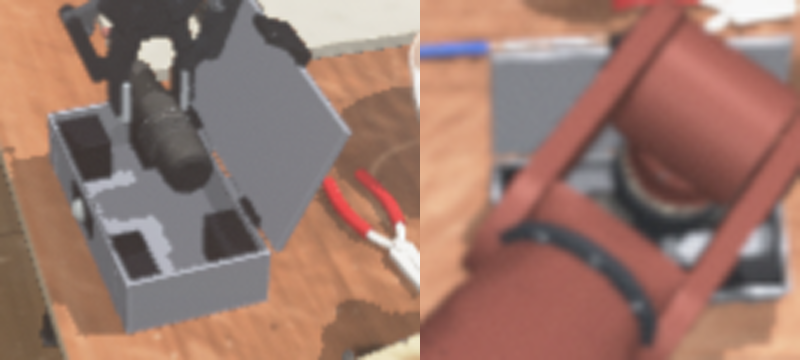

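```bash
python3 - <<'E'
from go import *
from ov import overlay
from sil import bpts
f=np.load('f9.npz'); im=f['s']; p=np.array([.4871,-.2800]); yaw=.053
o=p+.0054*np.array([-np.sin(yaw),np.cos(yaw)])
print(o)
def rect(pose,x0,x1,y0,y1,z):
    a=bpts(pose,(x0,y0,z),(x1,y1,z)); return a[[0,4,6,2]]
T=(o[0],o[1],yaw+np.pi); z=.098
C=(.4877,-.2812,.049)
rs=[(rect(T,-.02,.02,-.056,.1,z+.022),(0,0,255)),(rect(T,-.005,.005,-.1,-.056,z+.022),(0,0,255)),(rect(C,-.056,.056,-.108,.108,.05),(0,255,255)),
(rect(C,-.025,.025,-.104,-.045,.044),(0,255,0)),(rect(C,-.013,.013,.063,.104,.044),(0,255,0))]
overlay(im,'side',rs,285,190,100,75,8,'pics/b1.png')
E
```

```text
[ 0.4868 -0.2746]
```

View pics/b1.png

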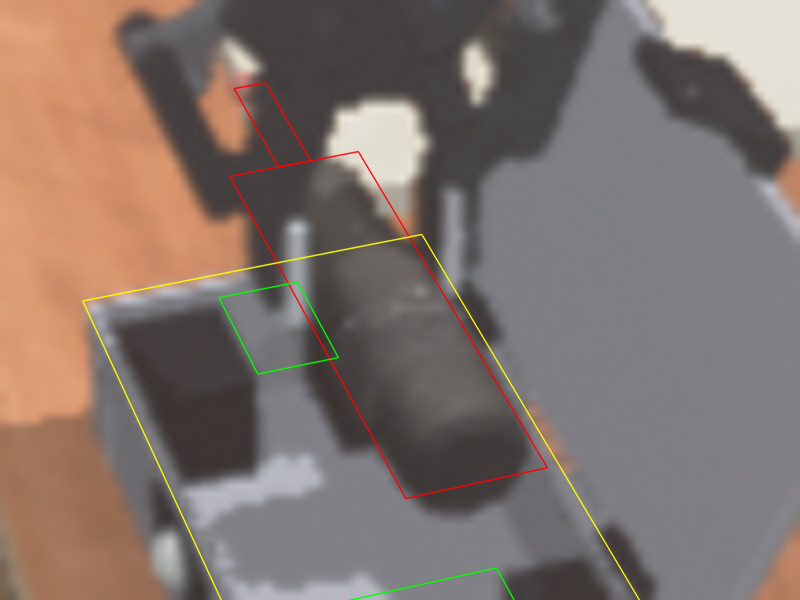

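```bash
python3 - <<'E'
from go import *
f=np.load('f9.npz'); g=np.load('f7.npz'); 
def sl(D,c,x0,x1,y0,y1,z0,z1,name,tcp,yaw):
    P=cloud(c,np.ones((400,640),bool),D); x,y,z=P.T
    Q=P[(x>x0)&(x<x1)&(y>y0)&(y<y1)&(z>z0)&(z<z1)]
    for a in np.arange(y0,y1,.01):
        q=Q[(Q[:,1]>a)&(Q[:,1]<a+.01)]
        if len(q)>12:
            e=np.percentile(q[:,0],[2,98]); ax=tcp[0]-np.sin(yaw)*(a+.005-tcp[1]); print(name,round(a+.005,3),len(q),'x ext',e,'w',e[1]-e[0],'mid-axis',e.mean()-ax,'ztop',q[:,2].max())
    print('ymin',np.sort(Q[:,1])[:6])
sl(g['d'],'side',.40,.48,-.1,.0,.014,.05,'bench',(.440,.0151),-.062)
sl(f['sd'],'side',.44,.54,-.40,-.30,.108,.16,'held',(.4871,-.28),.053)
E
```

```text
bench -0.075 53 x ext [0.4214 0.4517] w 0.03037669591416703 mid-axis 0.0021319213745150667 ztop 0.04003256430734241
bench -0.065 62 x ext [0.4186 0.4522] w 0.03356478438022381 mid-axis 0.00033978132531953253 ztop 0.04106072461413541
bench -0.055 31 x ext [0.4183 0.4535] w 0.03524756585647976 mid-axis 0.00026883543166905666 ztop 0.04342168031040211
bench -0.045 31 x ext [0.4178 0.4556] w 0.03783519745843472 mid-axis 0.00044249519578909435 ztop 0.042575378610480184
bench -0.035 38 x ext [0.4175 0.454 ] w 0.03649989534522863 mid-axis -0.0011215552134636875 ztop 0.0420213114094611
bench -0.025 27 x ext [0.4201 0.4531] w 0.033069177135018224 mid-axis -0.0009169618710491156 ztop 0.04204304405160353
bench -0.015 25 x ext [0.4185 0.4541] w 0.03553124558108062 mid-axis -0.0018296310927083392 ztop 0.04133885364747268
bench -0.005 21 x ext [0.4201 0.4542] w 0.03415021884372732 mid-axis -0.0015892942105770747 ztop 0.04094937072836491
ymin [-0.0759 -0.0754 -0.0753 -0.0748 -0.0746 -0.0745]
held -0.365 167 x ext [0.4741 0.5076] w 0.03355031866137176 mid-axis -0.0007772444018348534 ztop 0.13839603166337575
held -0.355 64 x ext [0.4723 0.5055] w 0.03317706539385318 mid-axis -0.002174380834191303 ztop 0.139825262367095
held -0.345 54 x ext [0.4707 0.5062] w 0.03553883028908972 mid-axis -0.002084897485163495 ztop 0.13938268357103314
held -0.335 67 x ext [0.4704 0.5062] w 0.03581356253135576 mid-axis -0.0016792862632547534 ztop 0.14018251276553717
held -0.325 53 x ext [0.4698 0.5053] w 0.03546680304218203 mid-axis -0.0019344004323509911 ztop 0.14029259856749435
held -0.315 57 x ext [0.4694 0.5039] w 0.03440746729902955 mid-axis -0.0023031600756569515 ztop 0.1406073371234114
held -0.305 46 x ext [0.4693 0.503 ] w 0.03366392934018636 mid-axis -0.002256540866983292 ztop 0.13802477994078796
ymin [-0.3705 -0.37   -0.3697 -0.3697 -0.3696 -0.3695]
```

```bash
python3 - <<'E'
from go import *
f=np.load('f9.npz'); im=f['s']
cv2.imwrite('pics/b2.png',cv2.resize(im[192:212,305:335],(750,500),interpolation=2))
for uv in((314.9,199.3),(315.5,198.5),(314.5,200.5)):
  print(atz('side',[uv],.12))
for t in nets.tip_of('side','tool_middle')[:1]+nets.tip_of('side','rotary_tool')[:1]: print(t, atz('side',[t['uv']],.123),atz('side',[t['uv']],.098))
E
```

```text
[[ 0.4806 -0.1703  0.12  ]]
[[ 0.4829 -0.1673  0.12  ]]
[[ 0.4783 -0.1752  0.12  ]]
{'uv': [332.4, 224.4], 'conf': 0.78} [[ 0.4922 -0.2846  0.123 ]] [[ 0.5016 -0.2523  0.098 ]]
{'uv': [327.3, 229.9], 'conf': 0.69} [[ 0.4755 -0.3013  0.123 ]] [[ 0.4844 -0.2696  0.098 ]]
```

View pics/b2.png

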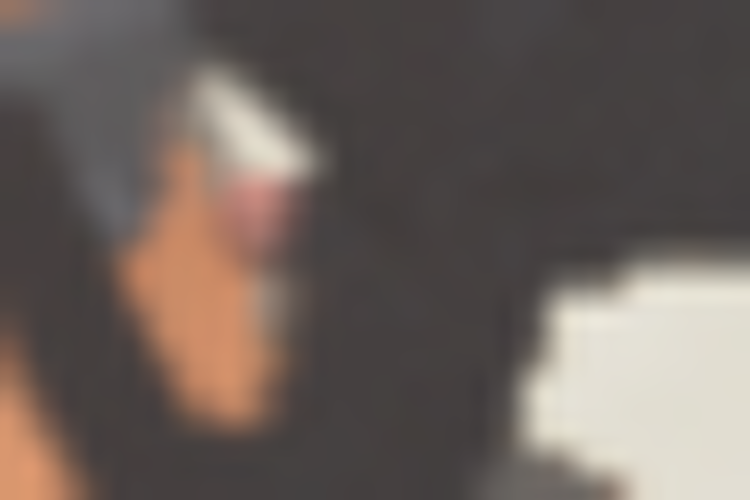

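```bash
python3 -c "
from go import *
s=st()
print(delta((.489,-.2895,.075),Rdown(.050)))"
```

```text
t 11.45 p [ 0.4881 -0.281   0.1133] yang 0.053576589782545876 z [ 0.001   0.0002 -1.    ] F [ 0.7058 -0.2182 -2.2018] w 0.03768830181253833
[-0.0851  0.0045  0.3834  0.0003 -0.0001  0.0011]
```

Call:
step_arm(
  motion=[
    [-0.085,0.005,0,0,0,0.001],
    [-0.085,0.005,0.1,0,0,0.001],
    [-0.085,0.005,0.25,0,0,0.001],
    [-0.085,0.005,0.36,0,0,0.001],
    [-0.085,0.005,0.36,0,0,0.001],
    [-0.085,0.005,0.36,0,0,0.001],
    [-0.085,0.005,0.36,0,0,0.001],
  ],
)

```text
time_s: 12.15
tool_pos: [0.4895, -0.2909, 0.0778]
ee_rot: [[-0.049, 0.999, 0.002], [0.999, 0.049, -0.001], [-0.001, 0.002, -1.0]]
force: [-1.1, 0.4, -3.2]
gripper_width: 0.0376
```

```bash
python3 - <<'E'
from go import *
s=st()
print(delta((.489,-.2895,.05),Rdown(.050)))
im,d=imaging.grab_frame('side');im2,d2=imaging.grab_frame('top'); np.savez('f10.npz',s=im,sd=d,t=im2,td=d2)
cv2.imwrite('pics/b3.png',cv2.resize(im[195:300,285:425],(800,600),interpolation=2))
P=cloud('side',np.ones((400,640),bool),d); x,y,z=P.T
Q=P[(x>.44)&(x<.54)&(y>-.41)&(y<-.33)&(z>.076)&(z<.12)]; print(np.sort(Q[:,1])[:5]); q=Q[Q[:,1]>-.37]; print(np.percentile(q[:,0],[2,98]),np.median(q[:,1]))
E
```

```text
t 12.15 p [ 0.4895 -0.2909  0.0778] yang 0.049249111310371144 z [ 0.002  -0.0008 -1.    ] F [-1.1214  0.4281 -3.2445] w 0.03757567718828886
[ 0.0149 -0.005   0.2784  0.0006  0.0003 -0.0002]
[-0.3808 -0.3807 -0.3807 -0.3804 -0.3802]
[0.4726 0.5076] -0.35051448391520024
```

View pics/b3.png

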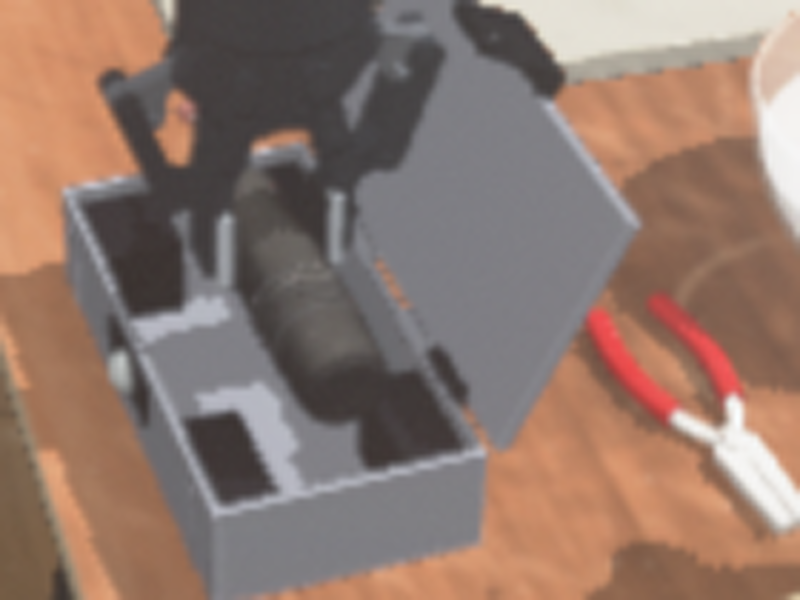

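The rear end is at y -0.381 in the camera frame, as wanted, and the axis is within about 1.5 mm. I lower it in steps.

Call:
step_arm(
  motion=[
    [0.01,0.005,0.1,0,0,0],
    [0.01,0.005,0.2,0,0,0],
    [0.01,0.005,0.28,0,0,0],
    [0.01,0.005,0.34,0,0,0],
    [0.01,0.005,0.34,0,0,0],
    [0.01,0.005,0.34,0,0,0],
  ],
)

```text
time_s: 12.85
tool_pos: [0.4903, -0.29, 0.044]
ee_rot: [[-0.049, 0.999, 0.003], [0.999, 0.049, -0.001], [-0.001, 0.003, -1.0]]
force: [0.4, -0.9, -0.4]
gripper_width: 0.0377
```

```bash
python3 - <<'E'
from go import *
s=st(); print(s['moment'])
E
```

```text
t 12.85 p [ 0.4903 -0.29    0.044 ] yang 0.04886484474522812 z [ 0.0026 -0.0007 -1.    ] F [ 0.4301 -0.8932 -0.3711] w 0.03772800979868693
[ 0.2826 -0.1018 -0.0944]
```

Call:
step_arm(
  motion=[
    [0,0,0.05,0,0,0],
    [0,0,0.1,0,0,0],
    [0,0,0.1,0,0,0],
    [0,0,0.1,0,0,0],
  ],
)

```text
time_s: 13.25
tool_pos: [0.491, -0.2921, 0.0345]
ee_rot: [[-0.049, 0.999, 0.005], [0.999, 0.049, -0.005], [-0.005, 0.004, -1.0]]
force: [0.2, -4.4, 2.2]
gripper_width: 0.038
```

```bash
python3 - <<'E'
from go import *
s=st(); print(s['moment'])
im,d=imaging.grab_frame('side');im2,d2=imaging.grab_frame('top')
cv2.imwrite('pics/b4.png',np.hstack([cv2.resize(im[195:300,285:425],(400,300),interpolation=2),cv2.resize(im2[180:240,320:400],(400,300),interpolation=2)]))
for _ in range(2):
    im,d=imaging.grab_frame('side'); s=monitor.sense(); print(s['force'],s['moment'])
E
```

```text
t 13.25 p [ 0.491  -0.2921  0.0345] yang 0.04908869424303698 z [ 0.0047 -0.0049 -1.    ] F [ 0.2181 -4.3938  2.1885] w 0.03804150566692017
[-0.3351  0.0001 -0.0678]
[ 1.1213 -4.5924  2.482 ] [-0.3103  0.0022 -0.0889]
[ 0.617  -5.3095  1.534 ] [-0.2947 -0.0087 -0.0996]
```

View pics/b4.png

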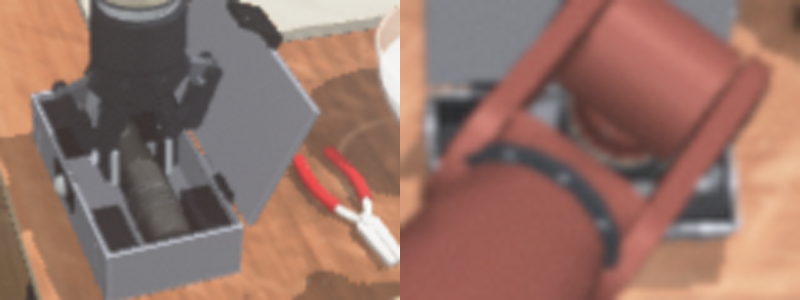

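The force on the tool is about 5 N along -y, so the nose is touching the +y end wall. I shift about 4 mm toward -y.

Call:
step_arm(
  motion=[
    [-0.02,0,-0.03,0,0,0],
    [-0.045,0,-0.03,0,0,0],
    [-0.045,0,-0.03,0,0,0],
    [-0.045,0,-0.03,0,0,0],
  ],
)

```text
time_s: 13.85
tool_pos: [0.4891, -0.2933, 0.0356]
ee_rot: [[-0.049, 0.999, -0.0], [0.999, 0.049, 0.001], [0.001, -0.0, -1.0]]
force: [0.3, 1.1, -3.2]
gripper_width: 0.038
```

```bash
python3 - <<'E'
from go import *
s=st(); print(s['moment'])
for _ in range(2):
    im,d=imaging.grab_frame('side'); s=monitor.sense(); print(s['tool_pos'],s['force'],s['moment'])
E
```

```text
t 13.85 p [ 0.4891 -0.2933  0.0356] yang 0.04946549369013097 z [-0.0003  0.0011 -1.    ] F [ 0.2823  1.0574 -3.1547] w 0.03795006309664214
[-0.0486  0.0011 -0.0462]
[ 0.4892 -0.2934  0.0357] [ 0.4521  0.7244 -2.8006] [ 0.0033  0.0957 -0.0329]
[ 0.4894 -0.2935  0.0359] [ 0.2183  0.0222 -2.6086] [ 0.0077 -0.0092 -0.0393]
```

Contact is gone and only the weight remains. I continue down.

Call:
step_arm(
  motion=[
    [0,0,0.05,0,0,0],
    [0,0,0.1,0,0,0],
    [0,0,0.14,0,0,0],
    [0,0,0.14,0,0,0],
    [0,0,0.14,0,0,0],
  ],
)

```text
time_s: 14.45
tool_pos: [0.4908, -0.2941, 0.0233]
ee_rot: [[-0.05, 0.999, 0.003], [0.999, 0.05, -0.001], [-0.001, 0.003, -1.0]]
force: [-0.4, 2.7, 3.0]
gripper_width: 0.0379
```

```bash
python3 - <<'E'
from go import *
s=st(); print(s['moment'])
E
```

```text
t 14.45 p [ 0.4908 -0.2941  0.0233] yang 0.04956045052783682 z [ 0.0027 -0.0006 -1.    ] F [-0.3918  2.7378  2.9714] w 0.03785556165259246
[ 0.0814 -0.0025  0.0051]
```

Call:
step_arm(
  motion=[
    [0.015,0,0.0,0,0,0],
    [0.015,0,0.02,0,0,0],
    [0.015,0,0.02,0,0,0],
  ],
)

```text
time_s: 14.75
tool_pos: [0.4907, -0.2932, 0.0215]
ee_rot: [[-0.049, 0.999, 0.003], [0.999, 0.049, -0.002], [-0.002, 0.003, -1.0]]
force: [-1.0, 2.3, 6.4]
gripper_width: 0.0375
```

```bash
python3 - <<'E'
from go import *
s=st(); print(s['moment'])
im,d=imaging.grab_frame('side')
cv2.imwrite('pics/b5.png',cv2.resize(im[195:300,285:425],(800,600),interpolation=2))
s=st(); print(s['moment'])
E
```

```text
t 14.75 p [ 0.4907 -0.2932  0.0215] yang 0.049303999432724385 z [ 0.0029 -0.0015 -1.    ] F [-1.0492  2.3457  6.4033] w 0.037506584286130726
[-0.2391  0.0838 -0.0023]
t 14.8 p [ 0.4907 -0.2932  0.0216] yang 0.0492745304261701 z [ 0.003  -0.0016 -1.    ] F [-1.7242  2.2938  6.0295] w 0.037668504524273436
[-0.2619  0.082  -0.0637]
```

View pics/b5.png

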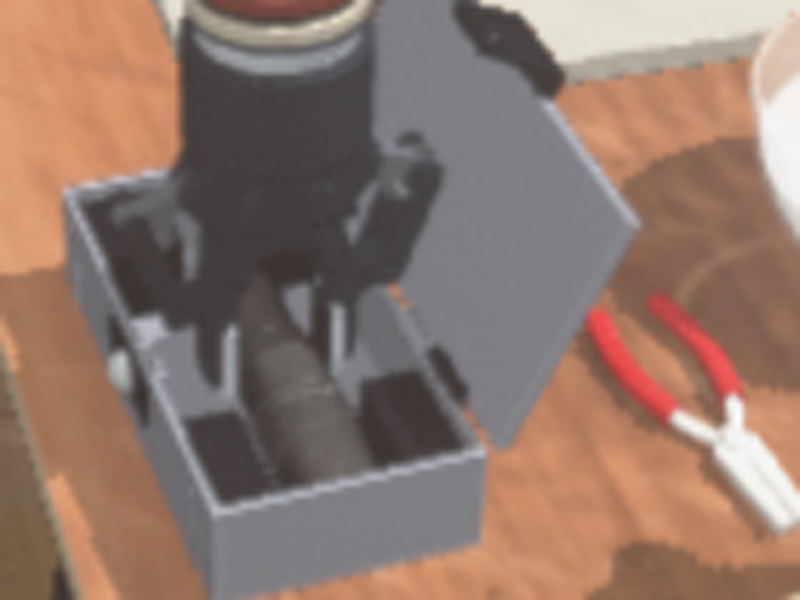

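Call:
step_arm(
  motion=[
    [0.015,0,0.0,0,0,0],
    [0.015,0,0.015,0,0,0],
    [0.015,0,0.03,0,0,0],
    [0.015,0,0.03,0,0,0],
  ],
)

```text
time_s: 15.2
tool_pos: [0.491, -0.2922, 0.0192]
ee_rot: [[-0.049, 0.999, 0.004], [0.999, 0.049, -0.002], [-0.002, 0.004, -1.0]]
force: [-0.6, 1.6, 8.5]
gripper_width: 0.0378
```

```bash
python3 - <<'E'
from go import *
s=st(); print(s['moment'])
E
```

```text
t 15.2 p [ 0.491  -0.2922  0.0192] yang 0.04897715141738684 z [ 0.0037 -0.0023 -1.    ] F [-0.6251  1.5786  8.4667] w 0.03775904912886702
[-0.5549  0.1826 -0.1522]
```

The rear end is touching the floor first, since the tool is slightly rear-heavy in the grip. I go 1 mm lower and then open gently to 60 mm, which stays clear of the bay walls.

Call:
step_arm(
  motion=[
    [0,0,0.012,0,0,0],
    [0,0,0.012,0,0,0],
  ],
)

```text
time_s: 15.4
tool_pos: [0.4912, -0.2921, 0.0183]
ee_rot: [[-0.049, 0.999, 0.004], [0.999, 0.049, -0.002], [-0.002, 0.004, -1.0]]
force: [-1.4, 3.3, 10.8]
gripper_width: 0.0376
```

Call:
step_arm(
  motion=[
    [0,0,0,0,0,0],
    [0,0,0,0,0,0],
    [0,0,0,0,0,0],
    [0,0,0,0,0,0],
    [0,0,0,0,0,0],
  ],
  hand=58,
)

```text
time_s: 15.9
tool_pos: [0.4895, -0.291, 0.0159]
ee_rot: [[-0.049, 0.999, 0.001], [0.999, 0.049, 0.0], [0.0, 0.001, -1.0]]
force: [-0.9, 0.1, 0.3]
gripper_width: 0.0581
```

```bash
python3 - <<'E'
from go import *
s=st(); print(s['moment'])
im,d=imaging.grab_frame('side')
cv2.imwrite('pics/b6.png',cv2.resize(im[195:300,285:425],(800,600),interpolation=2))
E
```

```text
t 15.9 p [ 0.4895 -0.291   0.0159] yang 0.04910924050552299 z [ 0.0009  0.0002 -1.    ] F [-0.8829  0.0789  0.2731] w 0.058103635004584035
[-0.0199  0.0242 -0.0167]
```

View pics/b6.png

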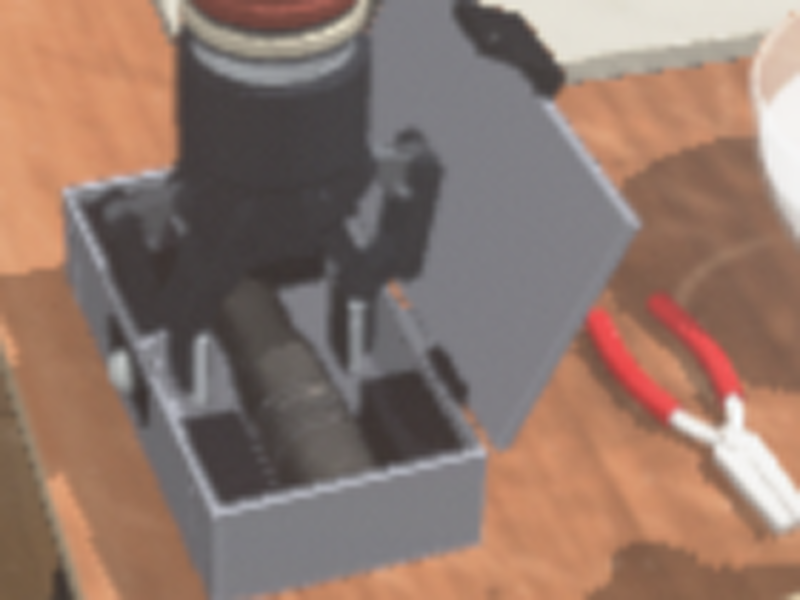

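Call:
step_arm(
  motion=[
    [0,0,-0.15,0,0,0],
    [0,0,-0.5,0,0,0],
    [0,0,-1,0,0,0],
    [0,0,-1,0,0,0],
  ],
)

```text
time_s: 16.35
tool_pos: [0.4951, -0.2952, 0.1258]
ee_rot: [[-0.049, 0.999, 0.015], [0.999, 0.049, -0.011], [-0.011, 0.014, -1.0]]
force: [0.6, 0.3, 0.1]
gripper_width: 0.0581
```

Call:
step_arm(
  motion=[
    [0,0,-0.5,0,0,0],
    [0,0,-1,0,0,0],
    [0,0,-1,0,0,0],
  ],
  hand=0,
)

```text
time_s: 16.65
tool_pos: [0.4943, -0.2947, 0.227]
ee_rot: [[-0.049, 0.999, 0.016], [0.999, 0.049, -0.012], [-0.012, 0.016, -1.0]]
force: [0.0, 0.5, -0.3]
gripper_width: 0.0149
```

```bash
python3 - <<'E'
from go import *
s=st()
im,d=imaging.grab_frame('side')
np.savez('f12.npz',s=im,sd=d)
cv2.imwrite('pics/b7.png',cv2.resize(im[195:300,285:425],(800,600),interpolation=2))
P=cloud('side',np.ones((400,640),bool),d); x,y,z=P.T
for a in np.arange(-.38,-.17,.02):
    Q=P[(abs(x-(.4885-.05*(a+.01+.281)))<.012)&(y>a)&(y<a+.02)&(z<.07)]; print(round(a+.01,2),len(Q),np.percentile(Q[:,2],[50,90]) if len(Q) else '')
E
```

```text
t 16.65 p [ 0.4943 -0.2947  0.227 ] yang 0.0495098725514898 z [ 0.0161 -0.0116 -0.9998] F [ 0.0087  0.4773 -0.2617] w 0.014944844218940592
-0.37 62 [0.0413 0.0439]
-0.35 70 [0.042  0.0452]
-0.33 61 [0.0427 0.0452]
-0.31 65 [0.0424 0.045 ]
-0.29 49 [0.0412 0.043 ]
-0.27 63 [0.038  0.0412]
-0.25 45 [0.0382 0.0409]
-0.23 33 [0.0301 0.0337]
-0.21 38 [0.0067 0.0329]
-0.19 82 [0.0239 0.043 ]
-0.17 66 [0.0348 0.0496]
```

View pics/b7.png

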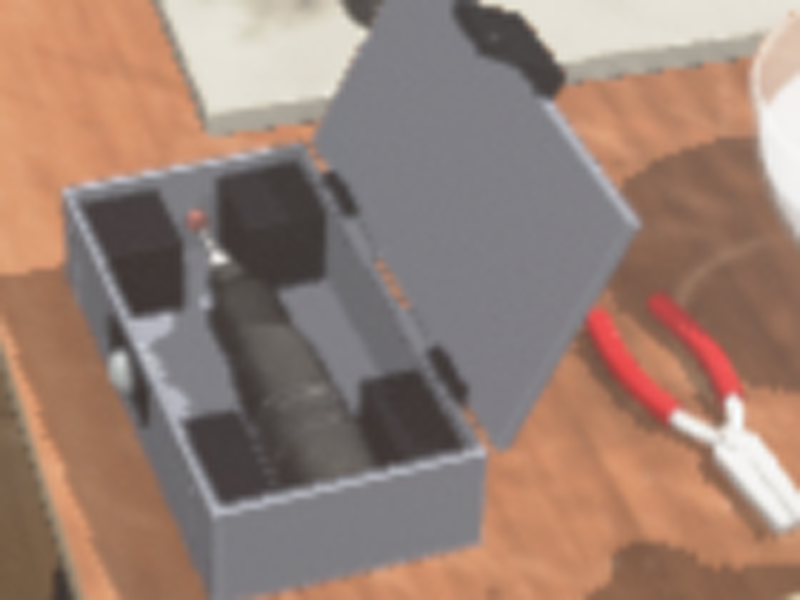

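The tool lies flat in the case: top at about 42–45 mm, nose tip at picture (196,218) between the nose blocks, rear between the rear blocks. Now I go over and behind the lid with closed fingers.

Call:
step_arm(
  motion=[
    [0,0.4,0,0,0,0],
    [0,0.85,0,0,0,0],
    [0,0.85,0,0,0,0],
  ],
)

```text
time_s: 17.0
tool_pos: [0.5775, -0.2859, 0.2144]
ee_rot: [[-0.052, 0.999, 0.002], [0.999, 0.052, 0.001], [0.001, 0.002, -1.0]]
force: [-1.0, -0.8, 0.2]
gripper_width: 0.0
```

Call:
step_arm(
  motion=[
    [0,0.4,0,0,0,0],
    [0,0.75,0,0,0,0],
    [0,0.75,0,0,0,0],
    [0,0.75,0,0,0,0],
    [0,0.75,0,0,0,0],
  ],
)

```text
time_s: 17.5
tool_pos: [0.6478, -0.2832, 0.2159]
ee_rot: [[-0.049, 0.999, -0.001], [0.999, 0.049, 0.0], [0.0, -0.001, -1.0]]
force: [0.5, -0.2, -0.6]
gripper_width: -0.0001
```

```bash
cat >> go.py <<'E'
C=np.array([.4885,-.2813]); CY=.05
def loc(p): 
    d=np.array(p[:2])-C; c,s=np.cos(CY),np.sin(CY); return np.array([d[0]*c+d[1]*s,-d[0]*s+d[1]*c,p[2]])
def wor(l):
    c,s=np.cos(CY),np.sin(CY); return np.array([C[0]+l[0]*c-l[1]*s,C[1]+l[0]*s+l[1]*c,l[2]])
E
python3 - <<'E'
from go import *
s=st(); print(loc(s['tool_pos'])); print(delta(wor((.160,0,.145)),Rdown(.05)))
im,d=imaging.grab_frame('side')
cv2.imwrite('pics/b8.png',cv2.resize(im[120:300,280:520],(800,600),interpolation=2))
E
```

```text
t 17.5 p [ 0.6478 -0.2832  0.2159] yang 0.048891442397085746 z [-0.0006  0.0002 -1.    ] F [ 0.5163 -0.2066 -0.6108] w -6.91692991658713e-05
[ 0.159  -0.0099  0.2159]
[ 0.0986  0.0103  0.7094 -0.0002 -0.0001 -0.0004]
```

View pics/b8.png

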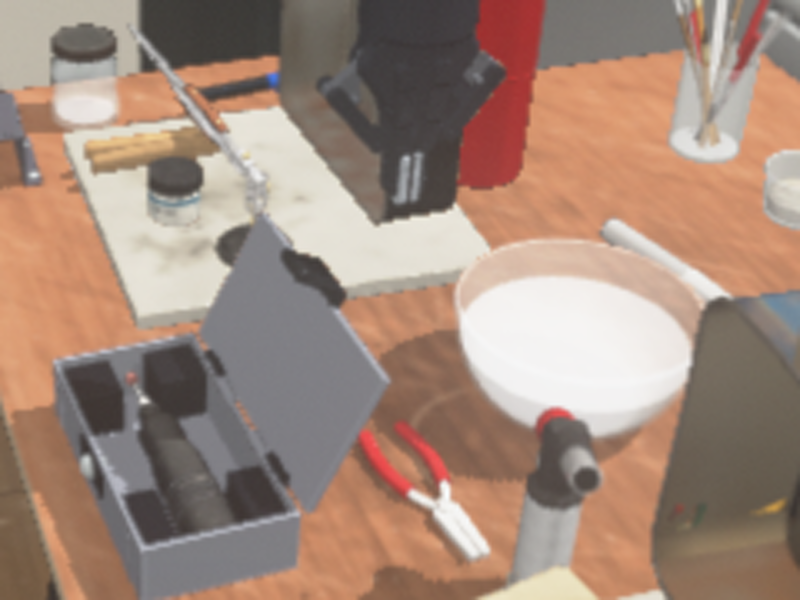

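Call:
step_arm(
  motion=[
    [0.1,0.15,0.1,0,0,0],
    [0.1,0.15,0.5,0,0,0],
    [0.1,0.15,0.71,0,0,0],
    [0.1,0.15,0.71,0,0,0],
    [0.1,0.15,0.71,0,0,0],
  ],
)

```text
time_s: 18.05
tool_pos: [0.6637, -0.272, 0.1452]
ee_rot: [[-0.049, 0.999, 0.001], [0.999, 0.049, 0.0], [0.0, 0.001, -1.0]]
force: [-0.3, -0.3, -0.1]
gripper_width: 0.0
```

```bash
python3 - <<'E'
from go import *
s=st(); print(loc(s['tool_pos'])); 
im,d=imaging.grab_frame('side')
cv2.imwrite('pics/b9.png',cv2.resize(im[150:300,280:480],(800,600),interpolation=2))
E
```

```text
t 18.05 p [ 0.6637 -0.272   0.1452] yang 0.04929980025129976 z [ 0.0007  0.0003 -1.    ] F [-0.3159 -0.2982 -0.1235] w 4.3653469273456645e-05
[0.1755 0.0005 0.1452]
```

View pics/b9.png

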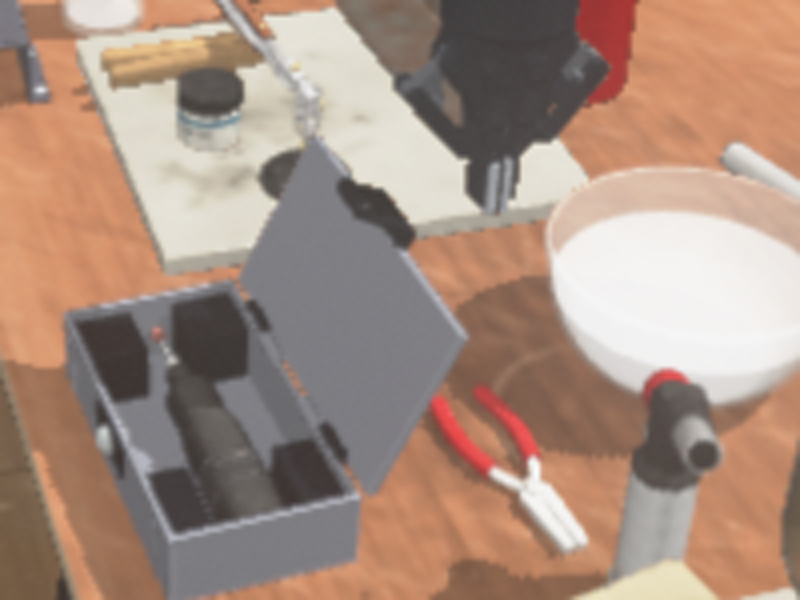

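```bash
python3 - <<'E'
from go import *
a=.0145
for th in(1.57,1.45,1.3,1.15,1.0,.85,.7,.55,.4,.3,.2,.13):
    r=np.interp(th,[.3,1.57],[.110,.102]); x=.056-r*np.cos(th)+.01*np.sin(th)+a; z=.05+r*np.sin(th)+.01*np.cos(th)
    print(th,'locx',round(x,4),'z',round(z,4),'rel to (.0805,.152): ty',round((x-.0805)*10,3),'tz',round(-(z-.152)*10,3))
E
```

```text
1.57 locx 0.0804 z 0.152 rel to (.0805,.152): ty -0.001 tz -0.0
1.45 locx 0.068 z 0.1532 rel to (.0805,.152): ty -0.125 tz -0.012
1.3 locx 0.0524 z 0.1526 rel to (.0805,.152): ty -0.281 tz -0.006
1.15 locx 0.0369 z 0.1496 rel to (.0805,.152): ty -0.436 tz 0.024
1.0 locx 0.0219 z 0.1443 rel to (.0805,.152): ty -0.586 tz 0.077
0.85 locx 0.0077 z 0.1366 rel to (.0805,.152): ty -0.728 tz 0.154
0.7 locx -0.0053 z 0.1269 rel to (.0805,.152): ty -0.858 tz 0.251
0.55 locx -0.0167 z 0.1152 rel to (.0805,.152): ty -0.972 tz 0.368
0.4 locx -0.0263 z 0.1018 rel to (.0805,.152): ty -1.068 tz 0.502
0.3 locx -0.0316 z 0.0921 rel to (.0805,.152): ty -1.121 tz 0.599
0.2 locx -0.0353 z 0.0817 rel to (.0805,.152): ty -1.158 tz 0.703
0.13 locx -0.0373 z 0.0742 rel to (.0805,.152): ty -1.178 tz 0.778
```

Call:
step_arm(
  motion=[
    [0,-0.2,0,0,0,0],
    [0,-0.35,0,0,0,0],
    [0,-0.45,-0.01,0,0,0],
    [0,-0.55,-0.02,0,0,0],
    [0,-0.55,-0.02,0,0,0],
  ],
)

```text
time_s: 18.6
tool_pos: [0.6122, -0.2761, 0.1526]
ee_rot: [[-0.048, 0.999, 0.011], [0.999, 0.048, -0.003], [-0.004, 0.011, -1.0]]
force: [3.5, 1.2, 5.2]
gripper_width: -0.0002
```

```bash
python3 - <<'E'
from go import *
s=st(); print(loc(s['tool_pos'])); 
im,d=imaging.grab_frame('side')
cv2.imwrite('pics/c1.png',cv2.resize(im[150:300,280:480],(800,600),interpolation=2))
E
```

```text
t 18.6 p [ 0.6122 -0.2761  0.1526] yang 0.04848527437580004 z [ 0.0114 -0.0032 -0.9999] F [3.5228 1.2439 5.1748] w -0.00015056368096699808
[ 0.1238 -0.001   0.1526]
```

View pics/c1.png

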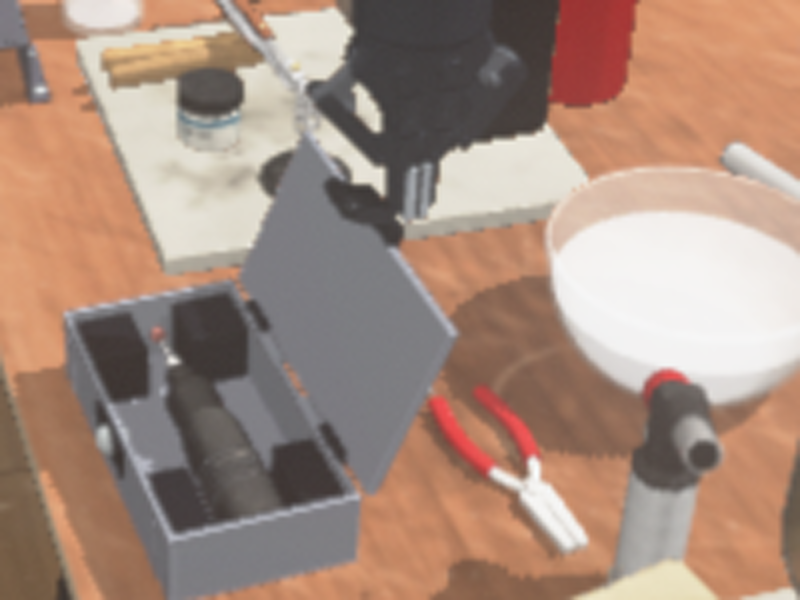

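The tip meets the clasp ledge with an upward force, so it is a little high. I back off, go lower and push again.

Call:
step_arm(
  motion=[
    [0,0.25,-0.02,0,0,0],
    [0,0.25,0.05,0,0,0],
    [0,0.25,0.15,0,0,0],
    [0,0.25,0.15,0,0,0],
    [0,0.25,0.15,0,0,0],
  ],
)

```text
time_s: 19.15
tool_pos: [0.6323, -0.2736, 0.1308]
ee_rot: [[-0.049, 0.999, -0.002], [0.999, 0.049, 0.001], [0.001, -0.002, -1.0]]
force: [-0.6, -0.6, -0.2]
gripper_width: -0.0
```

```bash
python3 - <<'E'
from go import *
s=st(); print(loc(s['tool_pos'])); 
im,d=imaging.grab_frame('side')
P=cloud('side',np.ones((400,640),bool),d); x,y,z=P.T
cv2.imwrite('pics/c2.png',cv2.resize(im[150:300,280:480],(800,600),interpolation=2))
L=P[(x>.535)&(x<.66)&(y>-.38)&(y<-.32)&(z>.06)&(z<.2)]; A=np.c_[np.ones(len(L)),L[:,2]-.05,L[:,1]+.283]; q=np.linalg.lstsq(A,L[:,0],rcond=None)[0]; print(len(L),q,np.pi/2+np.arctan(q[1]),L[:,2].max())
E
```

```text
t 19.15 p [ 0.6323 -0.2736  0.1308] yang 0.04898923061481883 z [-0.0019  0.0011 -1.    ] F [-0.5819 -0.5637 -0.1858] w -2.1268296855914884e-05
[0.144  0.0005 0.1308]
726 [ 0.5449  0.4166 -0.0516] 1.9655236036248132 0.1553718595919822
```

View pics/c2.png

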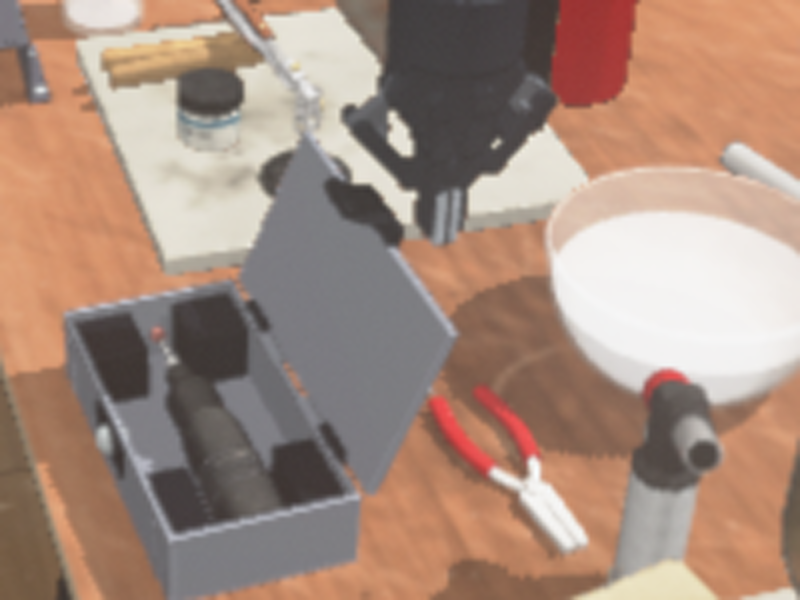

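Call:
step_arm(
  motion=[
    [0,-0.2,-0.03,0,0,0],
    [0,-0.35,-0.05,0,0,0],
    [0,-0.48,-0.08,0,0,0],
    [0,-0.56,-0.1,0,0,0],
  ],
)

```text
time_s: 19.6
tool_pos: [0.5782, -0.2773, 0.1441]
ee_rot: [[-0.049, 0.999, 0.004], [0.999, 0.049, -0.002], [-0.002, 0.004, -1.0]]
force: [1.9, -0.2, 1.6]
gripper_width: 0.0002
```

```bash
cat > chk.py <<'E'
from go import *
import sys
s=st(); print(loc(s['tool_pos'])); 
im,d=imaging.grab_frame('side')
P=cloud('side',np.ones((400,640),bool),d); x,y,z=P.T
cv2.imwrite(sys.argv[1],cv2.resize(im[150:300,270:470],(800,600),interpolation=2))
E
python3 chk.py pics/c3.png
```

```text
t 19.6 p [ 0.5782 -0.2773  0.1441] yang 0.04887649535163872 z [ 0.0043 -0.0016 -1.    ] F [ 1.8972 -0.1722  1.5991] w 0.0002491987194973487
[ 0.0898 -0.0004  0.1441]
```

View pics/c3.png

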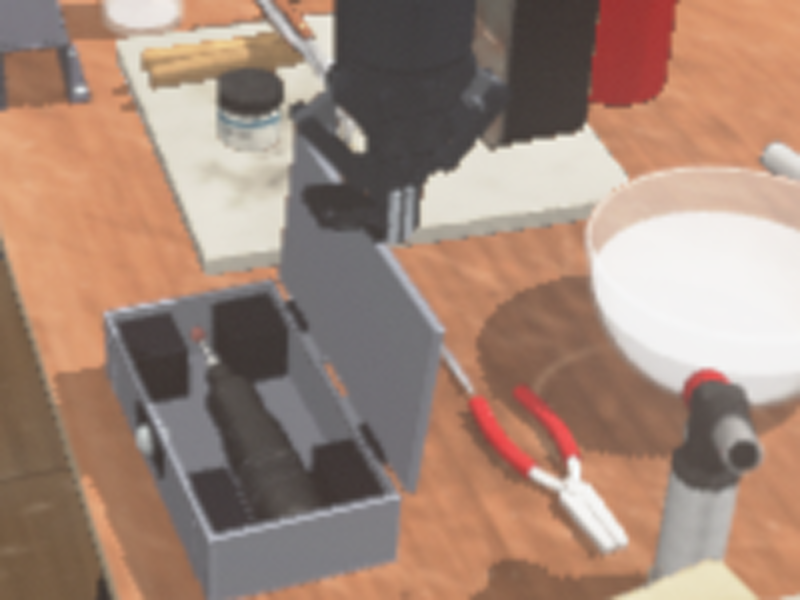

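The lid is nearly upright at the fingertip. I follow the arc over.

Call:
step_arm(
  motion=[
    [0,-0.1,-0.07,0,0,0],
    [0,-0.24,-0.085,0,0,0],
    [0,-0.38,-0.085,0,0,0],
    [0,-0.53,-0.055,0,0,0],
    [0,-0.68,0,0,0,0],
    [0,-0.82,0.075,0,0,0],
    [0,-0.95,0.17,0,0,0],
  ],
)

```text
time_s: 20.35
tool_pos: [0.4821, -0.2814, 0.1256]
ee_rot: [[-0.049, 0.999, 0.002], [0.999, 0.049, -0.0], [-0.001, 0.002, -1.0]]
force: [3.2, 0.0, -1.2]
gripper_width: -0.0
```

```bash
python3 chk.py pics/c4.png
```

```text
t 20.35 p [ 0.4821 -0.2814  0.1256] yang 0.04910117468669246 z [ 0.0019 -0.0004 -1.    ] F [ 3.2061  0.0031 -1.1816] w -1.4278302672258626e-05
[-0.0064  0.0002  0.1256]
```

View pics/c4.png

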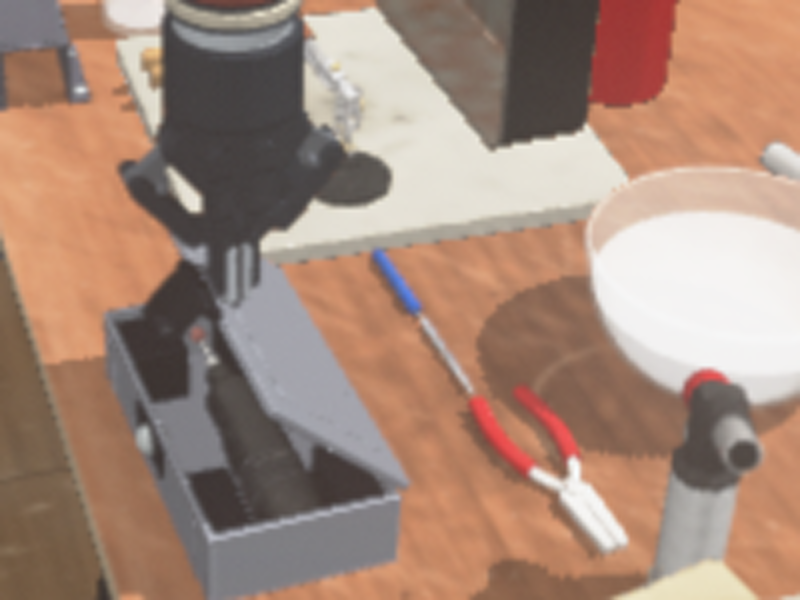

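Call:
step_arm(
  motion=[
    [0,-0.1,0.1,0,0,0],
    [0,-0.2,0.22,0,0,0],
    [0,-0.26,0.32,0,0,0],
    [0,-0.31,0.42,0,0,0],
    [0,-0.35,0.49,0,0,0],
    [0,-0.35,0.49,0,0,0],
  ],
)

```text
time_s: 21.0
tool_pos: [0.4465, -0.2824, 0.0745]
ee_rot: [[-0.049, 0.999, -0.002], [0.999, 0.049, 0.002], [0.002, -0.002, -1.0]]
force: [0.2, -0.1, 0.2]
gripper_width: -0.0001
```

```bash
python3 chk.py pics/c5.png
```

```text
t 21.0 p [ 0.4465 -0.2824  0.0745] yang 0.04916560256520348 z [-0.002   0.0018 -1.    ] F [ 0.2071 -0.0862  0.1936] w -0.0001125699627879885
[-0.042   0.001   0.0745]
```

View pics/c5.png

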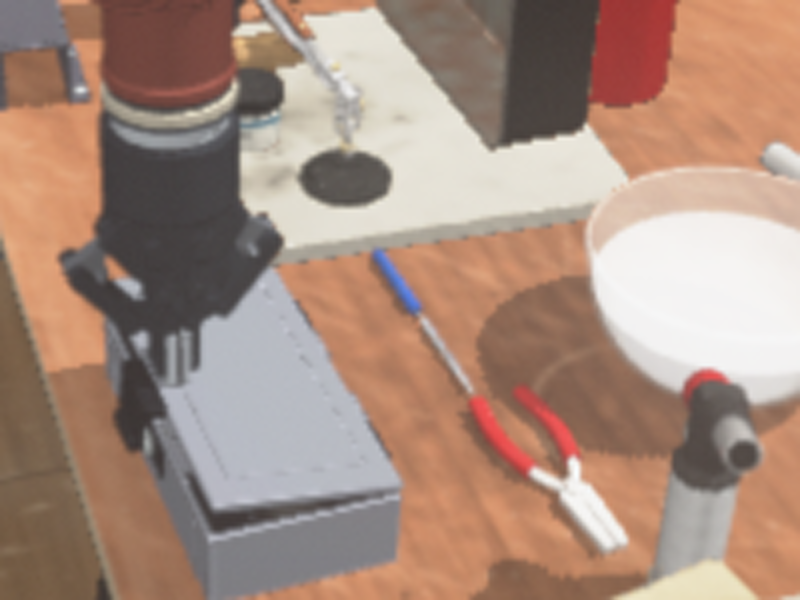

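The lid rests near the catch. I press down slowly.

Call:
step_arm(
  motion=[
    [0,0,0.02,0,0,0],
    [0,0,0.04,0,0,0],
    [0,0,0.055,0,0,0],
    [0,0,0.055,0,0,0],
  ],
)

```text
time_s: 21.45
tool_pos: [0.4483, -0.2834, 0.071]
ee_rot: [[-0.05, 0.999, 0.001], [0.999, 0.05, -0.001], [-0.001, 0.001, -1.0]]
force: [-0.7, 0.4, 0.8]
gripper_width: -0.0003
```

```bash
python3 -c "
from go import *
s=st();print(loc(s['tool_pos']))"
```

```text
t 21.45 p [ 0.4483 -0.2834  0.071 ] yang 0.04953983252112959 z [ 0.0012 -0.0007 -1.    ] F [-0.7293  0.4035  0.83  ] w -0.0003149701011169947
[-0.0403 -0.      0.071 ]
```

Call:
step_arm(
  motion=[
    [0,-0.02,0.015,0,0,0],
    [0,-0.02,0.03,0,0,0],
    [0,-0.02,0.045,0,0,0],
    [0,-0.02,0.06,0,0,0],
    [0,-0.02,0.06,0,0,0],
  ],
)

```text
time_s: 21.95
tool_pos: [0.4478, -0.2836, 0.068]
ee_rot: [[-0.049, 0.999, 0.004], [0.999, 0.049, -0.0], [-0.001, 0.004, -1.0]]
force: [-3.3, 4.3, 16.1]
gripper_width: 0.0002
```

```bash
python3 -c "
from go import *
s=st();print(loc(s['tool_pos']))"
```

```text
t 21.95 p [ 0.4478 -0.2836  0.068 ] yang 0.04917739906374326 z [ 0.0036 -0.0004 -1.    ] F [-3.3157  4.2895 16.1277] w 0.00016277897370466955
[-0.0408 -0.0003  0.068 ]
```

Call:
step_arm(
  motion=[
    [0,-0.01,0.015,0,0,0],
    [0,-0.01,0.03,0,0,0],
    [0,-0.01,0.03,0,0,0],
  ],
)

```text
time_s: 22.25
tool_pos: [0.4473, -0.2836, 0.0657]
ee_rot: [[-0.049, 0.999, 0.005], [0.999, 0.049, -0.0], [-0.001, 0.005, -1.0]]
force: [-2.8, 5.1, 17.7]
gripper_width: 0.0001
```

```bash
python3 -c "
from go import *
s=st();print(loc(s['tool_pos']))"
```

```text
t 22.25 p [ 0.4473 -0.2836  0.0657] yang 0.049056117637893554 z [ 0.0046 -0.0005 -1.    ] F [-2.8457  5.0747 17.6707] w 0.0001420805659091552
[-0.0412 -0.0003  0.0657]
```

Call:
step_arm(
  motion=[
    [0,0,0.015,0,0,0],
    [0,0,0.03,0,0,0],
    [0,0,0.03,0,0,0],
  ],
)

```text
time_s: 22.55
tool_pos: [0.4466, -0.2835, 0.0614]
ee_rot: [[-0.049, 0.999, 0.004], [0.999, 0.049, -0.001], [-0.001, 0.004, -1.0]]
force: [-1.7, 2.8, 8.5]
gripper_width: 0.0001
```

```bash
python3 -c "
from go import *
s=st();print(loc(s['tool_pos']))"; python3 chk.py pics/c6.png
```

```text
t 22.55 p [ 0.4466 -0.2835  0.0614] yang 0.04928203205892073 z [ 0.0037 -0.0008 -1.    ] F [-1.6567  2.8216  8.4504] w 0.00012080581621622992
[-0.0419 -0.0002  0.0614]
t 22.55 p [ 0.4466 -0.2835  0.0614] yang 0.04928203205892073 z [ 0.0037 -0.0008 -1.    ] F [-1.6567  2.8216  8.4504] w 0.00012080581621622992
[-0.0419 -0.0002  0.0614]
```

View pics/c6.png

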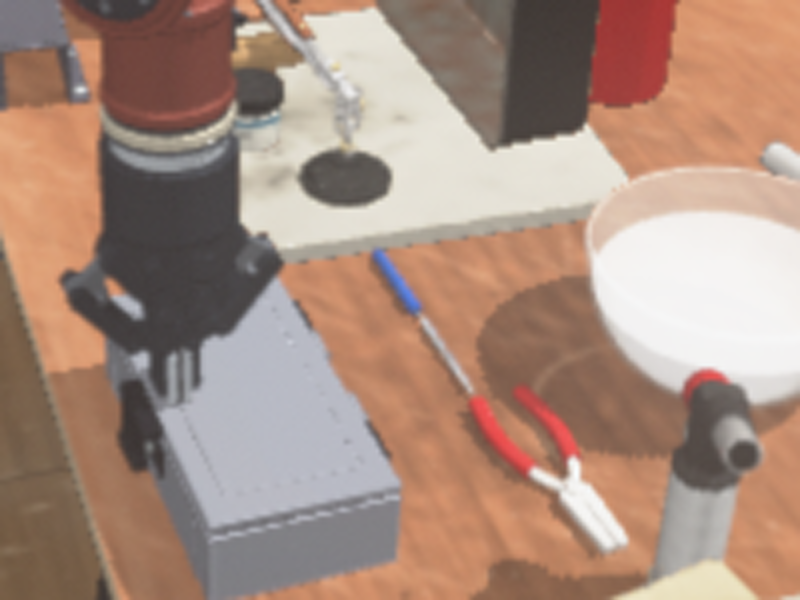

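The force fell and the lid looks shut. I give one more small press to be sure.

Call:
step_arm(
  motion=[
    [0,0,0.01,0,0,0],
    [0,0,0.015,0,0,0],
    [0,0,0.015,0,0,0],
  ],
)

```text
time_s: 22.9
tool_pos: [0.4465, -0.2836, 0.0595]
ee_rot: [[-0.049, 0.999, 0.003], [0.999, 0.049, -0.001], [-0.001, 0.003, -1.0]]
force: [-1.1, 3.5, 11.9]
gripper_width: -0.0003
```

Call:
step_arm(
  motion=[
    [0,0,-0.1,0,0,0],
    [0,0,-0.5,0,0,0],
    [0,0,-1,0,0,0],
    [0,0,-1,0,0,0],
  ],
)

```text
time_s: 23.3
tool_pos: [0.4499, -0.2872, 0.1655]
ee_rot: [[-0.049, 0.999, 0.014], [0.999, 0.049, -0.011], [-0.011, 0.013, -1.0]]
force: [0.6, -0.9, 1.2]
gripper_width: 0.0001
```

Call:
step_arm(
  motion=[
    [0.5,0,-0.5,0,0,0],
    [1,0,-0.8,0,0,0],
    [1,0,-0.8,0,0,0],
    [1,0,-0.8,0,0,0],
  ],
)

```text
time_s: 23.7
tool_pos: [0.4416, -0.182, 0.2402]
ee_rot: [[-0.052, 0.999, 0.007], [0.999, 0.052, -0.003], [-0.003, 0.007, -1.0]]
force: [0.9, -0.0, 1.0]
gripper_width: -0.0002
```

Call:
step_arm(
  motion=[
    [0.5,0,0,0,0,0],
    [1,0,0,0,0,0],
    [1,0,0,0,0,0],
    [1,0,0,0,0,0],
    [1,0,0,0,0,0],
  ],
)

```text
time_s: 24.2
tool_pos: [0.4352, -0.0847, 0.2367]
ee_rot: [[-0.048, 0.999, 0.001], [0.999, 0.048, -0.001], [-0.001, 0.001, -1.0]]
force: [-0.1, -0.0, -0.3]
gripper_width: -0.0002
```

```bash
python3 - <<'E'
from go import *
st()
im,d=imaging.grab_frame('side');im2,d2=imaging.grab_frame('top')
cv2.imwrite('pics/d1.png',np.hstack([im[100:340,220:480],im2[150:250,180:440].repeat(2,0).repeat(2,1)[:, :520][:200]][:1]))
cv2.imwrite('pics/d1.png',cv2.resize(im[110:320,220:500],(800,600),interpolation=2)); cv2.imwrite('pics/d2.png',cv2.resize(im2[150:250,180:480],(800,267),interpolation=2))
for c,D in(('side',d),('top',d2)):
    P=cloud(c,np.ones((400,640),bool),D)
    L=np.array([loc(p) for p in P[(abs(P[:,0]-.49)<.09)&(abs(P[:,1]+.28)<.13)&(P[:,2]<.12)]]); m=(abs(L[:,0])<.048)&(abs(L[:,1])<.1); L=L[m]
    q=np.linalg.lstsq(np.c_[np.ones(len(L)),L[:,:2]],L[:,2],rcond=None)[0]; print(c,len(L),'z0',q[0],'slope x,y',q[1:],np.percentile(L[:,2],[2,50,98]))
E
```

```text
t 24.2 p [ 0.4352 -0.0847  0.2367] yang 0.04846862970159894 z [ 0.0009 -0.0011 -1.    ] F [-0.0801 -0.0322 -0.2833] w -0.0002033564066802431
side 2220 z0 0.060859670759328396 slope x,y [-0.002   0.0016] [0.0579 0.0609 0.0638]
top 1644 z0 0.006603091191333942 slope x,y [ 2.6243 -0.0401] [-0.7655  0.059   0.065 ]
```

View pics/d1.png

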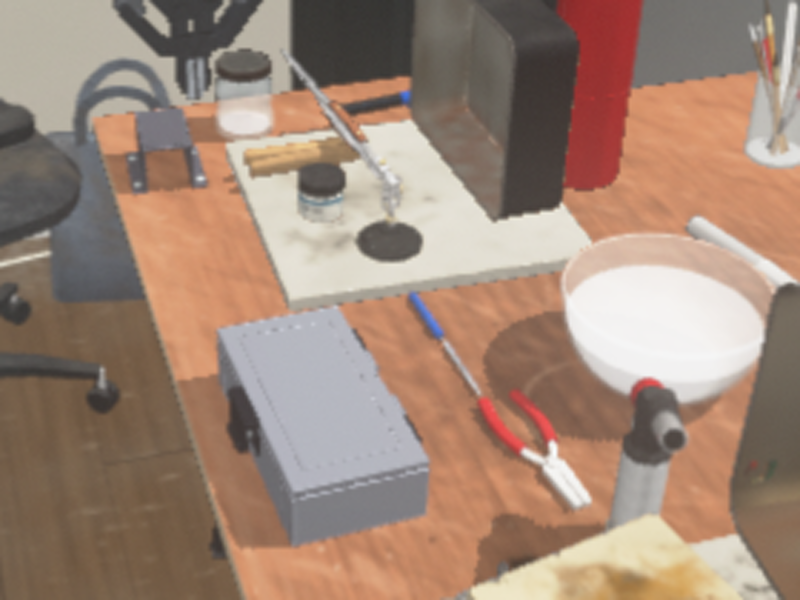

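View pics/d2.png

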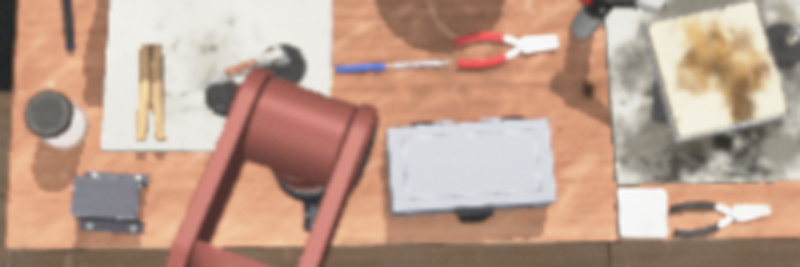

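The case is shut: in the side view the lid is level at 60–61 mm with a slope of -0.002, and the clasp is down at (240,420). The bystanders look unmoved, and the arm touches nothing. I hand in.

```bash
python3 -c "
from plant import order
print(order.job_done())"
```

```text
the job is handed in; nothing more can be done
None
```

The rotary tool is in its case, nose in the narrow slot, and the lid is shut. I drew it out of the holster, set it down on the bench, and took it again at the middle. Then I laid it in the case, swung the lid over from behind and pressed it past the catch. The job took about 24 s of the 62 s allowed.

**Final checks**
- **Lid:** in the side view it is level, with its face at 61 mm (60 mm expected) and a slope of about 0.002. The pressing force rose to 17.7 N, then dropped to 8.5 N as the lid went over the catch.
- **Tool:** before closing, it lay between both pairs of blocks with its top at about 42–45 mm.
- **Bench:** the bystanders in view look unmoved, though I only checked them by eye. The gripper ended clear of everything, with wrist force near zero.

**What disagreed or needed mending**
- **Nose contact:** while I lowered the tool, its nose touched the +y end wall with about 5 N. I shifted it about 4 mm and carried on. The rear end then met the floor first, and I released it there.
- **First lid push:** the fingertip was too high on the clasp ledge, so I backed off, went lower and pushed again.
- **Top camera:** its plane fit on the shut lid was spoiled by stray depth readings, with a meaningless slope. Its median height of 59 mm still agrees with the side view.
- **Highest force seen:** about 37 N at the wrist, when I briefly pressed the gripped tool onto the bench. I eased it off before releasing.

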